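Set up the balance rack: drip trays in, draining baskets hung level

TASK

Put the rinsed draining baskets up to drip on the balance rack. First lay both drip trays flat and square in the two recesses of the rack's foot, their grip tabs towards the robot; then hang every basket by its hook on a place of its own on the pivoting bar, left and right in turn, so that the bar never tips hard to one side and ends as nearly level as the number of baskets allows. Leave the teacup, the salt jar and the whisk where they are.

Things in the scene. Friction and masses are not known exactly. Their poses are not given: they have to be found in the camera images.
- rack: balance rack, fixed steel stand: dark foot plate 174 mm deep (x) by 360 mm wide (y), a post in the middle, a cross bar on top. Origin on the counter below the bar's pivot; x points away from the robot, y left along the level bar. The foot reaches from x = -117 to +57 mm and holds two recesses
- recess_left (a point): floor centre of the left (+y) recess, at x -30, y +100, z 8 mm in the rack (same axes): 156 mm (x) by 136 mm (y), open above, rim 10 mm high all round. The bar passes 182 mm above the recess floor, 30 mm to +x of this point: slide a tray in under the bar from the robot's side, then lower it
- recess_right (a point): the same for the right (-y) recess, at y -100 mm in the rack
- bar (a joint): tilt of the cross bar in rad: 0 level, positive with the left (+y) end down, stops at +-0.25. A 10 mm round rod 360 mm long, axis 190 mm above the counter, pivoted on the post with a centring spring (2.75 N m/rad): one basket on an inner place tips it 0.05, on an outer place 0.10, two on one side 0.15; left and right cancel
- left_outer (a point): hanging place on the bar: point on the rod's axis 140 mm left of the pivot, midway between two dark collars (26 mm diameter, 34 mm free between them). It moves and tilts with the bar; its x axis points away from the robot like the rack's
- left_inner (a point): the same, 70 mm left of the pivot
- right_inner (a point): the same, 70 mm right of the pivot
- right_outer (a point): the same, 140 mm right of the pivot
- tray_a: drip tray, open, steel, 150 mm (x) by 130 mm (y) by 18 mm high, walls 3 mm, 0.22 kg; origin at the centre of its underside. An upright grip tab stands inside its -x end wall. The two trays are alike; either fits either recess with 3 mm of play on each side
- tray_a_tab (a point): grip point on that tab: 71 mm from the tray's origin towards -x, 42 mm above its underside; the tab is a plate 8 mm thick (x), 44 mm wide (y), its top 60 mm above the underside. Grip it across its thickness
- tray_b: drip tray, open, steel, 150 mm (x) by 130 mm (y) by 18 mm high, walls 3 mm, 0.22 kg; origin at the centre of its underside. An upright grip tab stands inside its -x end wall. The two trays are alike; either fits either recess with 3 mm of play on each side
- tray_b_tab (a point): grip point on that tab: 71 mm from the tray's origin towards -x, 42 mm above its underside; the tab is a plate 8 mm thick (x), 44 mm wide (y), its top 60 mm above the underside. Grip it across its thickness
- basket_1: wire draining basket (or None: absent), 54 mm wide, 50 mm high, about 0.20 kg, standing; origin at the centre of its underside. A strap 18 mm wide rises outside its -x side and bends over it as a roof-shaped hook with a ridge 122 mm up. On the ridge stands a grip plate 6 mm thick (x), 26 mm wide (y), to 180 mm up: grip it across its thickness, 155 mm up
- basket_1_hook (a point): where the rod's axis lies when the basket hangs: on the basket's axis, 113 mm above its underside, under the ridge. The hook is open to +x: the rod enters from that side, above the basket's rim (50 mm up) and below the lip (lower end 95 mm up, x = +20 mm); the strap closes the -x side at x = -29 mm
- basket_2: wire draining basket (or None: absent), 54 mm wide, 50 mm high, about 0.20 kg, standing; origin at the centre of its underside. A strap 18 mm wide rises outside its -x side and bends over it as a roof-shaped hook with a ridge 122 mm up. On the ridge stands a grip plate 6 mm thick (x), 26 mm wide (y), to 180 mm up: grip it across its thickness, 155 mm up
- basket_2_hook (a point): where the rod's axis lies when the basket hangs: on the basket's axis, 113 mm above its underside, under the ridge. The hook is open to +x: the rod enters from that side, above the basket's rim (50 mm up) and below the lip (lower end 95 mm up, x = +20 mm); the strap closes the -x side at x = -29 mm
- basket_3: wire draining basket (or None: absent), 54 mm wide, 50 mm high, about 0.20 kg, standing; origin at the centre of its underside. A strap 18 mm wide rises outside its -x side and bends over it as a roof-shaped hook with a ridge 122 mm up. On the ridge stands a grip plate 6 mm thick (x), 26 mm wide (y), to 180 mm up: grip it across its thickness, 155 mm up
- basket_3_hook (a point): where the rod's axis lies when the basket hangs: on the basket's axis, 113 mm above its underside, under the ridge. The hook is open to +x: the rod enters from that side, above the basket's rim (50 mm up) and below the lip (lower end 95 mm up, x = +20 mm); the strap closes the -x side at x = -29 mm
- basket_4: wire draining basket (or None: absent), 54 mm wide, 50 mm high, about 0.20 kg, standing; origin at the centre of its underside. A strap 18 mm wide rises outside its -x side and bends over it as a roof-shaped hook with a ridge 122 mm up. On the ridge stands a grip plate 6 mm thick (x), 26 mm wide (y), to 180 mm up: grip it across its thickness, 155 mm up
- basket_4_hook (a point): where the rod's axis lies when the basket hangs: on the basket's axis, 113 mm above its underside, under the ridge. The hook is open to +x: the rod enters from that side, above the basket's rim (50 mm up) and below the lip (lower end 95 mm up, x = +20 mm); the strap closes the -x side at x = -29 mm
- teacup: white porcelain teacup, 80 mm diameter, 65 mm high, a bystander; origin at the centre of its foot
- salt_jar: white salt jar with wooden lid, 60 mm diameter, 85 mm high, a bystander; origin under its centre
- whisk: stainless mini whisk lying on the counter, 180 mm long along its x, 30 mm high, a bystander

How it is judged:
By the outcome, as a careful person would: the job done as asked, in the order asked, and still so for the second after the job is handed in, with the robot touching nothing.
Of basket_1, basket_2, basket_3, basket_4 only 3 to 4 are there at a start; the rules pass over those that are not, and their reading is None.
At some moment in a run one of tray_a, tray_b, basket_1, basket_2, basket_3, basket_4 may be knocked a few centimetres aside while the robot is not near it.
It also fails if it takes over 208 s, if anything falls off the work surface, if the arm or the gripper's body presses on something with over 40 N, if the wrist force passes 120 N, or if a joint passes its speed limit or range.

ROBOT

A 6-joint arm with a two-finger parallel gripper is mounted at the origin on the work surface. World frame = base frame: x ahead of the robot, y to its left, z up, the work surface at z = 0. Lengths are in m, angles in rad, forces in N, time in s.
With the tool pointing down it reaches from about 0.4 to 0.825 m from the base axis. Payload 7 kg.
Tool frame: the origin (TCP) lies at the very end of the fingers, on their centre line; the grasp point (between the pads) lies arm.grip_point_offset behind it (arm.grip_point_offset is the distance from the TCP to the grasp point, in m); z points along the fingers, y is the line along which they close (so a half turn about z gives the same grasp; the last joint's range is limited). The gripper opens to 88 mm and grips with 3 to 60 N. Pads are 19 mm wide; open, the fingers measure 130 mm over their backs; the gripper's body (78 mm by 193 mm) begins 47 mm behind the grasp point.
Start: joints at [-0.976, 0.359, 0.012, 0, -1.224, -0.288], TCP at [0.204, -0.643, 0.227] pointing down, gripper open.
Joint ranges: [-3.07, 3.07], [-1.43, 2.12], [-1.02, 1.25], [-3.03, 1.67], [-3.05, -0], [-3.03, 3.03]. Speed limits (rad/s): [2.39, 2.39, 3.01, 3.14, 3.14, 3.14].

INTERFACE

Orientations are given as [roll, pitch, yaw] about the fixed x, y, z axes, in that order (R = Rz(yaw) Ry(pitch) Rx(roll)).
In Python, from station import arm gives the robot as it stands.
- The arm moves only by the shell command python3 -m crank 'ROWS' [OPENING] [FORCE]. ROWS is JSON, a list of rows, each an object of numbers: "dx", "dy", "dz": the shift along the tool's x, y, z in cm; "wx", "wy", "wz": the turn, a rotation vector about the tool's x, y, z in degrees. A call has exactly 10 rows; each row is the pose to reach, as a shift and turn from the pose commanded when the call began, along the tool's axes at that moment; what a row does not reach only later rows make up. A row lasts 1/8 s, in which the tool goes at most 62.5 mm and 10.7 degrees, less where a joint would pass 70% of its speed; a pose out of reach is approached as far as the arm can. A call with a gripper value outside its range is refused whole. OPENING is the finger opening in cm, from 0 to 8.76, set as the call begins (- or left out, the last holds). The fingers move at their own pace and stop on an object; FORCE is the grip in N (left out, the last holds). Time passes only in rows, so rows that repeat a pose let the fingers close, or fill a call up. It gives the time, the measured TCP pose, the force, the opening and the grip force at its end, in the units of the state.
- arm.get_state(): the state, without advancing time (a new reading comes with each control period).
- arm.grab_frame(name): name is "scene" or "side" or "wrist"; returns the picture (400x640x3 uint8, red, green, blue); there is no depth.
- arm.calibration(name): a dict with "fx", "fy", "cx", "cy" (pixels), "world_from_camera" (4x4, takes a point from camera to world coordinates). Camera axes: x right, y down, z forward; pixel columns grow to the right and rows downward; lengths in m; the calibration is good to about 2 mm. A picture is of the moment at which its call begins: read the wrist's pose just before it. calibration takes no time and is no camera call; for the wrist camera it gives the pose at the moment of the call.
- arm.job_done(): hands the job in; it is judged then, once.
Trained networks look in the newest picture that a camera, given by its name, has taken for a name from the list of things; names that differ only in an ending like _2 or _b are one class to them, and where a whole thing is asked for, a point or a joint stands for the part that bears it (a point fixed in the world has none). Each returns a list of dicts, best first, with "confidence" (0 to 1); they miss things now and then, are a little off and sometimes report something else, mostly with a low value. They report only what shows in the picture. A call takes as long as a camera call.
- arm.find_in(camera, query): "centre" ([x, y, z] in m, in world coordinates, good to about 4 mm: the middle of the surface that is visible of it).
- arm.masks_of(camera, query): "pixels" (400x640 bool, what is visible of it).
- arm.mark_of(camera, query): "centre" ([x, y, z] in m, in world coordinates, good to about 4 mm: a listed point, or the origin of a listed thing).
The state is a dict: "t": time; "q": joint angles; "qd": joint speeds; "joint_efforts": joint torques, N m; "eef_pos": TCP position; "ee_rot": TCP orientation; "force": force on the tool from outside, world axes, zero at the start; "moment": the same for the moment, N m; "width": finger opening in m; "gripper_force": force on a finger pad.
Only numpy, scipy, OpenCV 4.12 (cv2) and the standard library are available. Lean on these libraries where they do the work, as an engineer would, in place of code of your own. Each camera call takes 0.05 s, during which the arm holds its last target. There are 200 camera calls.

## Working session

There is one attempt and no reset: what is moved stays moved. The work goes in short steps, Python scripts to look and compute and a shell command to move; the robot and the scene stay as the last step left them, time stands still between calls to the robot, and variables do not carry over. Pictures are saved under pics/ and viewed, at most 14 in all, crops included, and the job is handed in when it is done.

```bash
ls; mkdir -p pics; cat > h.py <<'E'
import numpy as np, cv2
from station import arm
from scipy.spatial.transform import Rotation as R
def save(c,n):
    im=arm.grab_frame(c); cv2.imwrite(f'pics/{n}.png',im[:,:,::-1]); return im
def show(c,qs,f='mark_of'):
    for q in qs:
        for d in getattr(arm,f)(c,q):
            if d['confidence']>.2: print(c,q,np.round(np.array(d['centre'])*1000).astype(int),round(d['confidence'],2))
def st():
    s=arm.get_state(); print(round(s['t'],2),np.round(s['eef_pos'],4),np.round(s['ee_rot'],3),'w',round(s['width'],4),'F',np.round(s['force'],1)); return s
E
python3 - <<'E'
from h import *
s=st(); print(arm.grip_point_offset)
for c in('scene','side'):
    save(c,c+'0'); k=arm.calibration(c); print(np.round(k['world_from_camera'],3).tolist(),k['fx'])
    show(c,['rack','tray_a','tray_a_tab','basket_1','basket_1_hook','left_outer','right_outer','teacup','salt_jar','whisk'])
E
```

```text
pics
0.0 [ 0.2037 -0.643   0.2256] [ 3.14  -0.    -2.835] w 0.0876 F [0.1 0.2 0.1]
0.0188
[[-0.815, 0.431, -0.387, 1.115], [0.579, 0.615, -0.534, 0.747], [0.008, -0.66, -0.751, 1.272], [0.0, 0.0, 0.0, 1.0]] 452.847713867493
scene rack [659  -4  -1] 0.73
scene tray_a [ 411 -158    1] 0.78
scene tray_a [407 134  -2] 0.65
scene tray_a_tab [413 200  38] 0.9
scene basket_1 [504 360   0] 0.97
scene basket_1 [606 340  -2] 0.61
scene basket_1 [ 605 -355    0] 0.56
scene basket_1_hook [506 360 111] 0.98
scene left_outer [673 137 190] 0.71
scene left_outer [ 602 -351    0] 0.23
scene right_outer [ 649 -145  189] 0.8
scene right_outer [ 504 -395  109] 0.54
scene right_outer [636  98   6] 0.41
scene teacup [ 381 -352   -4] 0.89
scene teacup [394 360  -2] 0.4
scene salt_jar [392 358  -1] 0.58
scene salt_jar [ 383 -351   -3] 0.29
scene whisk [ 383 -351    0] 0.61
scene whisk [ 429 -525   -4] 0.5
[[-0.999, -0.021, 0.039, 0.455], [-0.041, 0.77, -0.637, 0.89], [-0.017, -0.638, -0.77, 1.307], [0.0, 0.0, 0.0, 1.0]] 493.58419307738035
side rack [662  -5   0] 0.72
side rack [403 131  -2] 0.57
side tray_a [403 135   0] 0.95
side tray_a [661  -4   0] 0.75
side tray_a [ 408 -152    4] 0.69
side tray_a [ 507 -395  115] 0.35
side tray_a_tab [413 206  41] 0.59
side tray_a_tab [ 405 -152    3] 0.28
side basket_1 [511 361   1] 0.9
side basket_1 [ 603 -354   -1] 0.78
side basket_1 [604 338   3] 0.61
side basket_1 [ 499 -396    1] 0.59
side basket_1_hook [502 358 115] 0.8
side left_outer [672 142 191] 0.95
side right_outer [ 653 -141  191] 0.6
side teacup [ 377 -353    0] 0.75
side salt_jar [388 360   3] 0.68
side whisk [ 430 -519    1] 0.55
```

View pics/scene0.png

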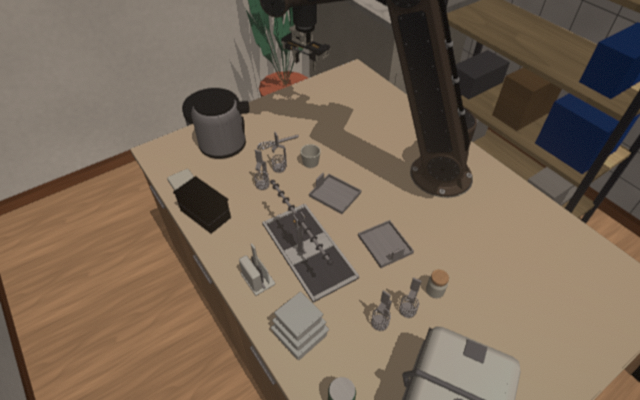

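View pics/side0.png

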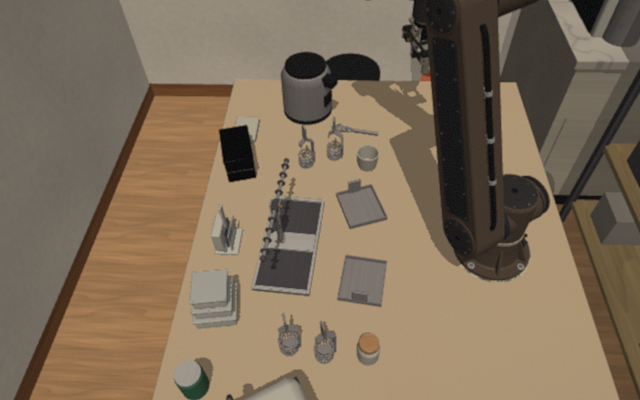

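The scene picture shows four baskets: two right at about (262,175) and (279,158), two left at (380,315) and (409,300). The rack is at (310,250), and the trays are at (335,193), with its tab on the upper-left edge, and (386,243). In the side picture the tabs point outward at (355,187) and (360,296), so both trays need about a quarter turn. Next I'll check the gripper's shape and the wrist camera mount.

```bash
python3 - <<'E'
from h import *
s=st(); k=arm.calibration('wrist'); T=np.eye(4); T[:3,:3]=R.from_euler('xyz',s['ee_rot']).as_matrix(); T[:3,3]=s['eef_pos']
print(np.round(np.linalg.inv(T)@k['world_from_camera'],3).tolist(),k['fx'])
w=arm.grab_frame('wrist'); sc=cv2.imread('pics/scene0.png'); 
c=cv2.resize(sc[0:100,240:400],None,fx=4,fy=4,interpolation=cv2.INTER_CUBIC)
cv2.imwrite('pics/mix.png',np.vstack([cv2.resize(w[:,:,::-1],(320,200)).repeat(1,0),np.zeros((0,320,3),np.uint8)]) if 0 else np.vstack([cv2.resize(c,(440,275)),cv2.resize(w[:,:,::-1],(440,275))]))
E
```

```text
1.1 [ 0.2038 -0.6435  0.2266] [-3.142  0.    -2.835] w 0.0883 F [0.5 0.3 0.8]
[[0.001, -0.965, -0.261, 0.071], [1.0, 0.001, 0.001, -0.001], [-0.001, -0.261, 0.965, -0.158], [0.0, 0.0, 0.0, 1.0]] 309.1167649321459
```

View pics/mix.png

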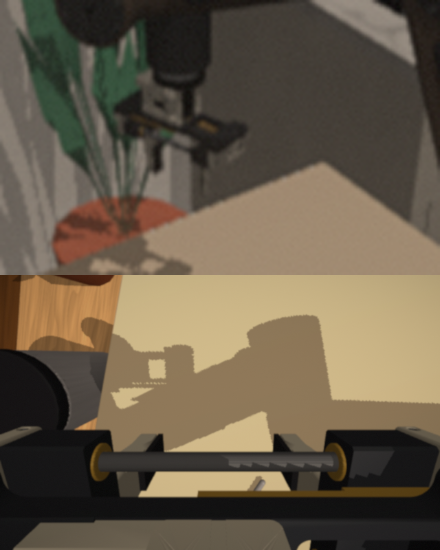

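The crop shows a wide, thin gripper slab along the closing direction and a narrower flange above it, so the slab can pass under the bar. Next I'll move over the right tray.

```bash
cat >> h.py <<'E'
def go(x,y,z,yaw):
    "shift/turn in tool axes (cm, deg) to a pointing-down TCP pose (m, deg)"
    s=arm.get_state(); A=R.from_euler('xyz',s['ee_rot']); B=R.from_euler('xyz',[np.pi,0,np.radians(yaw)])
    print('go',np.round(A.inv().apply(np.array([x,y,z])-s['eef_pos'])*100,2),np.round((A.inv()*B).as_rotvec(degrees=True),1))
def rays(c,uv,z):
    "pixels -> world points on plane z"
    k=arm.calibration(c); T=k['world_from_camera']; uv=np.atleast_2d(uv).astype(float)
    d=np.c_[(uv[:,0]-k['cx'])/k['fx'],(uv[:,1]-k['cy'])/k['fy'],np.ones(len(uv))]@T[:3,:3].T
    return T[:3,3]+d*((z-T[2,3])/d[:,2])[:,None]
def proj(c,P):
    k=arm.calibration(c); T=np.linalg.inv(k['world_from_camera']); p=np.atleast_2d(P)@T[:3,:3].T+T[:3,3]
    return np.c_[p[:,0]/p[:,2]*k['fx']+k['cx'],p[:,1]/p[:,2]*k['fy']+k['cy']]
E
python3 -m crank '[{"dx":-8,"dy":9,"dz":-5,"wz":-16},{"dx":-17,"dy":18,"dz":-5,"wz":-32},{"dx":-26,"dy":27,"dz":-5,"wz":-50},{"dx":-34,"dy":35.7,"dz":-5,"wz":-70},{"dx":-34,"dy":35.7,"dz":-5,"wz":-90},{"dx":-34,"dy":35.7,"dz":-5,"wz":-110},{"dx":-34,"dy":35.7,"dz":-5,"wz":-110},{"dx":-34,"dy":35.7,"dz":-5,"wz":-110},{"dx":-34,"dy":35.7,"dz":-5,"wz":-110},{"dx":-34,"dy":35.7,"dz":-5,"wz":-110}]' 8.7 30
python3 -m crank '[{"wz":-10},{"wz":-20},{"wz":-30},{"wz":-40},{"wz":-52},{"wz":-52},{"wz":-52},{"wz":-52},{"wz":-52},{"wz":-52}]'
python3 - <<'E'
from h import *
st(); save('wrist','w1'); show('wrist',['tray_a','tray_a_tab','right_outer','right_inner'])
for c in('scene','side'): arm.grab_frame(c); show(c,['tray_a_tab','tray_b','rack','left_outer','right_outer'])
E
```

```text
1.15 [ 0.2038 -0.6435  0.2266] [-3.142  0.    -2.835] w 0.0876 F [ 0.  -0.5 -0.4]
scene tray_a_tab [414 200  38] 0.68
scene tray_b [405 134   0] 0.73
scene tray_b [ 407 -159    1] 0.73
scene rack [660  -5  -4] 0.97
scene rack [508 360  -1] 0.43
scene left_outer [504 362   1] 0.73
scene left_outer [672 136 189] 0.65
scene left_outer [659  -5  -3] 0.33
scene right_outer [ 650 -143  189] 0.67
side tray_a_tab [414 206  38] 0.85
side tray_a_tab [ 626 -103   11] 0.55
side tray_b [404 135  -1] 0.87
side tray_b [ 407 -153    4] 0.6
side rack [661  -5  -1] 0.84
side rack [605 344 109] 0.75
side left_outer [672 145 191] 0.86
side left_outer [604 342 113] 0.66
side left_outer [ 625 -100   10] 0.48
side right_outer [ 654 -140  189] 0.82$[0]: bad value
$[0]: bad value
```

View pics/w1.png

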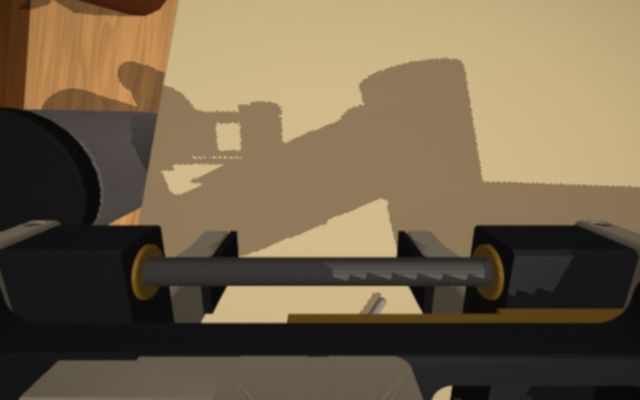

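The picture shows only the counter because the arm never moved: the row format was refused. I'll try rows with all six keys.

```bash
python3 -m crank '[{"dx":-8,"dy":9,"dz":-5,"wx":0,"wy":0,"wz":-10},{"dx":-17,"dy":18,"dz":-5,"wx":0,"wy":0,"wz":-20},{"dx":-26,"dy":27,"dz":-5,"wx":0,"wy":0,"wz":-30},{"dx":-34,"dy":35.7,"dz":-5,"wx":0,"wy":0,"wz":-40},{"dx":-34,"dy":35.7,"dz":-5,"wx":0,"wy":0,"wz":-50},{"dx":-34,"dy":35.7,"dz":-5,"wx":0,"wy":0,"wz":-60},{"dx":-34,"dy":35.7,"dz":-5,"wx":0,"wy":0,"wz":-70},{"dx":-34,"dy":35.7,"dz":-5,"wx":0,"wy":0,"wz":-80},{"dx":-34,"dy":35.7,"dz":-5,"wx":0,"wy":0,"wz":-90},{"dx":-34,"dy":35.7,"dz":-5,"wx":0,"wy":0,"wz":-100}]' 8.7 30; python3 -m crank --help | head -30
```

```text
t: 3.25
eef_pos: [0.4206, -0.1993, 0.2768]
ee_rot: [-3.141, -0.0, -1.081]
force: [-0.6, 0.4, -0.4]
width: 0.0867
gripper_force: 0.0invalid input: not JSON, or not a number
```

```bash
python3 -m crank '[{"dx":0,"dy":0,"dz":0,"wx":0,"wy":0,"wz":-10},{"dx":0,"dy":0,"dz":0,"wx":0,"wy":0,"wz":-20},{"dx":0,"dy":0,"dz":0,"wx":0,"wy":0,"wz":-30},{"dx":0,"dy":0,"dz":0,"wx":0,"wy":0,"wz":-40},{"dx":0,"dy":0,"dz":0,"wx":0,"wy":0,"wz":-50},{"dx":0,"dy":0,"dz":0,"wx":0,"wy":0,"wz":-60},{"dx":0,"dy":0,"dz":0,"wx":0,"wy":0,"wz":-62},{"dx":0,"dy":0,"dz":0,"wx":0,"wy":0,"wz":-62},{"dx":0,"dy":0,"dz":0,"wx":0,"wy":0,"wz":-62},{"dx":0,"dy":0,"dz":0,"wx":0,"wy":0,"wz":-62}]'
python3 - <<'E'
from h import *
st(); save('wrist','w2'); show('wrist',['tray_a','tray_a_tab','right_outer','right_inner'])
E
```

```text
t: 4.5
eef_pos: [0.4201, -0.2004, 0.2765]
ee_rot: [-3.142, 0.0, -0.009]
force: [0.4, 0.9, 0.1]
width: 0.0869
gripper_force: 0.0
4.5 [ 0.4201 -0.2004  0.2765] [-3.142  0.    -0.009] w 0.0869 F [0.4 0.9 0.1]
wrist tray_a [ 606 -360   -3] 0.7
wrist tray_a [399 132   4] 0.67
wrist tray_a [ 407 -151   -1] 0.59
wrist tray_a_tab [413 203  38] 0.57
```

View pics/w2.png

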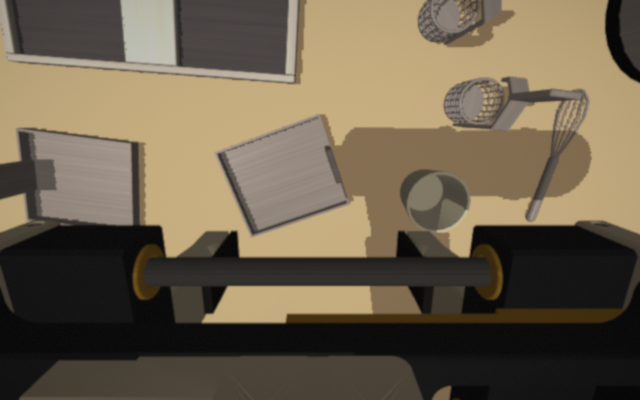

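The wrist picture shows the right tray with rim corners near (218,153), (322,115), (350,204) and (254,234) and its tab at (338,160). The left tray is at (85,178) and the rack's front edge runs from (5,58) to (296,82). I'll back-project these corners.

```bash
python3 - <<'E'
from h import *
for c in ('wrist','side','scene'):
    if c!='wrist': arm.grab_frame(c)
    for q in('tray_a','rack'):
        for d in arm.masks_of(c,q):
            if d['confidence']<.3: continue
            cn=max(cv2.findContours(d['pixels'].astype(np.uint8),0,2)[0],key=cv2.contourArea)
            if cv2.contourArea(cn)<200: continue
            P=rays(c,cn[:,0],.018)[:,:2].astype(np.float32)*1000
            r=cv2.minAreaRect(P); print(c,q,round(d['confidence'],2),np.round(r[0]),np.round(r[1]),round(r[2],1))
P=rays('wrist',[(218,153),(322,115),(350,204),(254,234)],.018); print(np.round(P*1000),P.mean(0))
print(np.round(rays('wrist',[(296,82),(5,58),(8,52),(330,143),(345,184),(20,128),(138,143)],.018)*1000))
E
```

```text
wrist tray_a 0.79 [405. 141.] [193. 132.] 82.0
wrist tray_a 0.67 [ 406. -155.] [133. 151.] 19.3
wrist rack 0.63 [577.   2.] [365.  92.] 89.6
side tray_a 0.96 [ 410. -165.] [135. 197.] 18.7
side tray_a 0.63 [401. 133.] [161. 128.] 81.4
side rack 0.81 [625. -85.] [547. 185.] 86.6
scene tray_a 0.89 [402. 135.] [164. 142.] 82.3
scene tray_a 0.81 [ 413. -159.] [140. 180.] 19.7
scene rack 0.76 [625. -80.] [537. 178.] 85.1
[[ 441.  -68.   18.]
 [ 490. -208.   18.]
 [ 369. -247.   18.]
 [ 325. -110.   18.]] [ 0.40609612 -0.15811089  0.018     ]
[[ 530. -175.   18.]
 [ 560.  186.   18.]
 [ 567.  180.   18.]
 [ 454. -218.   18.]
 [ 398. -239.   18.]
 [ 476.  189.   18.]
 [ 455.   37.   18.]]
```

```bash
python3 -m crank '[{"dx":2.5,"dy":-5,"dz":-2,"wx":0,"wy":0,"wz":0},{"dx":5,"dy":-10,"dz":-4,"wx":0,"wy":0,"wz":0},{"dx":7.5,"dy":-15,"dz":-5,"wx":0,"wy":0,"wz":0},{"dx":10,"dy":-20,"dz":-5,"wx":0,"wy":0,"wz":0},{"dx":10,"dy":-20,"dz":-5,"wx":0,"wy":0,"wz":0},{"dx":10,"dy":-20,"dz":-5,"wx":0,"wy":0,"wz":0},{"dx":10,"dy":-20,"dz":-5,"wx":0,"wy":0,"wz":0},{"dx":10,"dy":-20,"dz":-5,"wx":0,"wy":0,"wz":0},{"dx":10,"dy":-20,"dz":-5,"wx":0,"wy":0,"wz":0},{"dx":10,"dy":-20,"dz":-5,"wx":0,"wy":0,"wz":0}]'
python3 - <<'E'
from h import *
st(); save('wrist','w3'); show('wrist',['rack','recess_left','recess_right','left_outer','left_inner','right_inner','right_outer','basket_1','basket_1_hook'])
E
```

```text
t: 6.4
eef_pos: [0.5215, -0.0015, 0.3267]
ee_rot: [-3.142, -0.0, -0.008]
force: [0.7, -0.5, 0.8]
width: 0.0869
gripper_force: 0.0
6.4 [ 0.5215 -0.0015  0.3267] [-3.142 -0.    -0.008] w 0.0869 F [ 0.7 -0.5  0.8]
wrist rack [662   0  -2] 0.91
wrist recess_left [640  97  13] 0.83
wrist recess_left [508 366  -4] 0.46
wrist recess_left [ 411 -154    1] 0.29
wrist recess_right [ 623 -100    7] 0.79
wrist recess_right [664  -2   2] 0.49
wrist left_outer [671 133 187] 0.76
wrist left_inner [669  70 196] 0.78
wrist right_inner [654 -74 192] 0.8
wrist right_inner [606 342 111] 0.29
wrist right_inner [401 133   4] 0.26
wrist right_outer [ 649 -143  190] 0.78
wrist basket_1 [ 605 -356   -2] 0.85
wrist basket_1 [503 363   2] 0.67
wrist basket_1 [ 504 -396   -4] 0.56
wrist basket_1_hook [507 360 117] 0.66
```

View pics/w3.png

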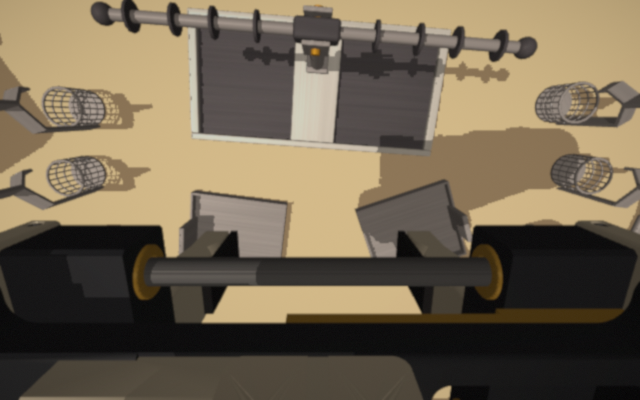

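The wrist picture shows the bar's collars at (129,16), (174,19), (212,22), (257,26), (378,35), (421,38), (459,41) and (500,45). The dark recesses lie below them, with front edges from (197,135) to (290,140) and (336,143) to (430,150). I'll fit the rack pose from these.

```bash
python3 - <<'E'
from h import *
P=rays('wrist',[(129,16),(174,19),(212,22),(257,26),(378,35),(421,38),(459,41),(500,45)],.19)*1000
print(np.round(P[:,:2],1).tolist(),P.mean(0))
f=np.polyfit(P[:,1],P[:,0],1); print('bar slope deg',np.degrees(np.arctan(f[0])),'x at y=-4:',np.polyval(f,-4))
im=cv2.imread('pics/w3.png'); g=im.max(2)
m=((g<110)&(np.indices(g.shape)[0]<165)).astype(np.uint8)
G=g.astype(float)
# front dark edge, columns
for rng,nm in((range(205,285,6),'L'),(range(345,378,4),'R')):
    uv=[]
    for u in rng:
        col=G[100:165,u]; d=np.diff(col); i=np.argmax(d[15:])+15; uv.append((u,100+i+.5))
    Q=rays('wrist',uv,.018)*1000; f=np.polyfit(Q[:,1],Q[:,0],1); print(nm,np.degrees(np.arctan(f[0])),np.polyval(f,100),np.polyval(f,-100),np.std(Q[:,0]-np.polyval(f,Q[:,1])))
# recess side edges, rows
for v in (85,100,110,120):
    d=np.diff(G[v]); es=[u for u in range(150,450) if abs(d[u])>18 and abs(d[u])==abs(d[max(0,u-4):u+5]).max()]
    print(v,[(u,round(float(d[u]))) for u in es],np.round(rays('wrist',[(u+.5,v) for u in es],.018)[:,:2]*1000).tolist())
E
```

```text
[[673.4, 157.1], [670.8, 119.1], [668.3, 87.0], [665.0, 48.7], [657.4, -55.3], [654.8, -92.5], [652.2, -125.6], [648.8, -161.6]] [661.33293056  -2.90060489 190.        ]
bar slope deg 4.366230561819019 x at y=-4: 661.24898849756
L 4.553993922878014 560.7630639498659 544.8330667143675 0.40500116564339206
R 4.591993134638432 560.9345100205712 544.8710219436725 0.4453141595729361
85 [(196, -49), (293, 46), (337, -62), (433, 39), (443, 31)] [[633.0, 169.0], [632.0, 31.0], [632.0, -31.0], [631.0, -168.0], [631.0, -182.0]]
100 [(197, -50), (292, 49), (336, -60), (430, 38), (431, 38), (440, 29)] [[613.0, 170.0], [612.0, 33.0], [612.0, -30.0], [611.0, -165.0], [611.0, -167.0], [611.0, -180.0]]
110 [(197, -51), (291, 47), (335, -63), (429, 39), (439, 27)] [[599.0, 171.0], [598.0, 35.0], [598.0, -29.0], [597.0, -165.0], [597.0, -180.0]]
120 [(197, -51), (291, 50), (334, -61), (427, 38), (437, 26)] [[585.0, 173.0], [584.0, 35.0], [584.0, -28.0], [583.0, -163.0], [583.0, -178.0]]
```

```bash
cat >> h.py <<'E'
def rk(x,y):
    a=np.radians(-4.45); return np.array([.6612,-.0027])+np.array([[np.cos(a),-np.sin(a)],[np.sin(a),np.cos(a)]])@np.array([x,y])/1000
E
python3 - <<'E'
from h import *
go(.4295,-.222,.15,19.3)
E
```

```text
go [-9.05 22.15 17.65] [  0.    0.  -19.7]
```

```bash
python3 -m crank '[{"dx":-2,"dy":5,"dz":3,"wx":0,"wy":0,"wz":-6},{"dx":-4,"dy":10,"dz":6,"wx":0,"wy":0,"wz":-12},{"dx":-6,"dy":15,"dz":10,"wx":0,"wy":0,"wz":-19.7},{"dx":-9.05,"dy":20,"dz":14,"wx":0,"wy":0,"wz":-19.7},{"dx":-9.05,"dy":22.15,"dz":17.65,"wx":0,"wy":0,"wz":-19.7},{"dx":-9.05,"dy":22.15,"dz":17.65,"wx":0,"wy":0,"wz":-19.7},{"dx":-9.05,"dy":22.15,"dz":17.65,"wx":0,"wy":0,"wz":-19.7},{"dx":-9.05,"dy":22.15,"dz":17.65,"wx":0,"wy":0,"wz":-19.7},{"dx":-9.05,"dy":22.15,"dz":17.65,"wx":0,"wy":0,"wz":-19.7},{"dx":-9.05,"dy":22.15,"dz":17.65,"wx":0,"wy":0,"wz":-19.7}]'
python3 - <<'E'
from h import *
st(); go(.4295,-.222,.023,19.3); save('wrist','w4'); show('wrist',['tray_a','tray_a_tab'])
E
```

```text
t: 8.15
eef_pos: [0.43, -0.2216, 0.1506]
ee_rot: [3.141, -0.001, 0.337]
force: [-0.1, 0.5, -0.7]
width: 0.0873
gripper_force: 0.0
8.15 [ 0.43   -0.2216  0.1506] [ 3.141e+00 -1.000e-03  3.370e-01] w 0.0873 F [-0.1  0.5 -0.7]
go [-7.000e-02  1.000e-02  1.276e+01] [ 0.  -0.1  0. ]
wrist tray_a [ 408 -157    0] 0.82
```

View pics/w4.png

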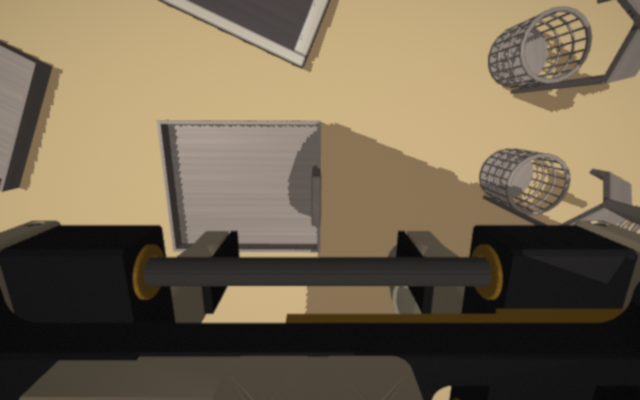

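The tray is square to the tool, its edges at v = 121 and 250 and its tab at (316,195), centred between the fingers. I'll check the lateral offset and the tray pose, then descend.

```bash
python3 - <<'E'
from h import *
s=arm.get_state(); A=R.from_euler('xyz',s['ee_rot'])
P=rays('wrist',[(240,121),(240,250),(162,121),(321,121),(177,250),(316,170),(316,226)],.018); P[5:]=rays('wrist',[(316,170),(316,226)],.060)
print(np.round(A.inv().apply(P-s['eef_pos'])*1000,1).tolist())
E
```

```text
[[63.9, -69.9, 132.3], [-63.5, -78.0, 132.2], [63.8, -140.9, 132.3], [64.0, 3.9, 132.3], [-63.6, -142.2, 132.2], [26.2, -0.5, 90.3], [-22.0, -0.5, 90.3]]
```

```bash
python3 -m crank '[{"dx":0,"dy":0,"dz":3,"wx":0,"wy":0,"wz":0},{"dx":0,"dy":0,"dz":6,"wx":0,"wy":0,"wz":0},{"dx":0,"dy":0,"dz":9,"wx":0,"wy":0,"wz":0},{"dx":0,"dy":0,"dz":11.5,"wx":0,"wy":0,"wz":0},{"dx":0,"dy":0,"dz":12.7,"wx":0,"wy":0,"wz":0},{"dx":0,"dy":0,"dz":12.7,"wx":0,"wy":0,"wz":0},{"dx":0,"dy":0,"dz":12.7,"wx":0,"wy":0,"wz":0},{"dx":0,"dy":0,"dz":12.7,"wx":0,"wy":0,"wz":0},{"dx":0,"dy":0,"dz":12.7,"wx":0,"wy":0,"wz":0},{"dx":0,"dy":0,"dz":12.7,"wx":0,"wy":0,"wz":0}]'
python3 -m crank '[{"dx":0,"dy":0,"dz":0,"wx":0,"wy":0,"wz":0},{"dx":0,"dy":0,"dz":0,"wx":0,"wy":0,"wz":0},{"dx":0,"dy":0,"dz":0,"wx":0,"wy":0,"wz":0},{"dx":0,"dy":0,"dz":0,"wx":0,"wy":0,"wz":0},{"dx":0,"dy":0,"dz":0,"wx":0,"wy":0,"wz":0},{"dx":0,"dy":0,"dz":0,"wx":0,"wy":0,"wz":0},{"dx":0,"dy":0,"dz":0,"wx":0,"wy":0,"wz":0},{"dx":0,"dy":0,"dz":0,"wx":0,"wy":0,"wz":0},{"dx":0,"dy":0,"dz":0,"wx":0,"wy":0,"wz":0},{"dx":0,"dy":0,"dz":0,"wx":0,"wy":0,"wz":0}]' 0 40
python3 - <<'E'
from h import *
st(); q=arm.get_state(); print(q['gripper_force'],np.round(q['q'],2)); p=rk(-195,-100); go(*p,.110,-94.45)
E
```

```text
t: 9.55
eef_pos: [0.4297, -0.2221, 0.0234]
ee_rot: [3.141, -0.001, 0.336]
force: [0.4, -0.2, 0.5]
width: 0.0869
gripper_force: 0.0
t: 10.8
eef_pos: [0.4294, -0.222, 0.023]
ee_rot: [-3.142, 0.0, 0.336]
force: [0.0, 1.0, 1.0]
width: 0.0081
gripper_force: 40.0
10.8 [ 0.4294 -0.222   0.023 ] [-3.142  0.     0.336] w 0.0081 F [0. 1. 1.]
39.99936819076538 [-0.07  0.29 -0.65 -0.   -0.63  1.98]
go [  7.24 -11.74  -8.69] [ -0.    0.  113.7]
```

```bash
python3 -m crank '[{"dx":0,"dy":0,"dz":-2,"wx":0,"wy":0,"wz":0},{"dx":0,"dy":0,"dz":-5,"wx":0,"wy":0,"wz":0},{"dx":1,"dy":-1,"dz":-8,"wx":0,"wy":0,"wz":8},{"dx":2,"dy":-3,"dz":-8.7,"wx":0,"wy":0,"wz":17},{"dx":3,"dy":-5,"dz":-8.7,"wx":0,"wy":0,"wz":26},{"dx":4,"dy":-7,"dz":-8.7,"wx":0,"wy":0,"wz":35},{"dx":5,"dy":-9,"dz":-8.7,"wx":0,"wy":0,"wz":44},{"dx":6,"dy":-11,"dz":-8.7,"wx":0,"wy":0,"wz":53},{"dx":7.2,"dy":-11.7,"dz":-8.7,"wx":0,"wy":0,"wz":61},{"dx":7.2,"dy":-11.7,"dz":-8.7,"wx":0,"wy":0,"wz":64}]'
python3 -m crank '[{"dx":0,"dy":0,"dz":0,"wx":0,"wy":0,"wz":8},{"dx":0,"dy":0,"dz":0,"wx":0,"wy":0,"wz":16},{"dx":0,"dy":0,"dz":0,"wx":0,"wy":0,"wz":24},{"dx":0,"dy":0,"dz":0,"wx":0,"wy":0,"wz":32},{"dx":0,"dy":0,"dz":0,"wx":0,"wy":0,"wz":40},{"dx":0,"dy":0,"dz":0,"wx":0,"wy":0,"wz":47},{"dx":0,"dy":0,"dz":0,"wx":0,"wy":0,"wz":49.7},{"dx":0,"dy":0,"dz":0,"wx":0,"wy":0,"wz":49.7},{"dx":0,"dy":0,"dz":0,"wx":0,"wy":0,"wz":49.7},{"dx":0,"dy":0,"dz":0,"wx":0,"wy":0,"wz":49.7}]'
python3 - <<'E'
from h import *
st(); p=rk(-195,-100); go(*p,.047,-94.45); p=rk(-102,-100); go(*p,.047,-94.45)
save('wrist','w5')
s=arm.get_state(); A=R.from_euler('xyz',s['ee_rot'])
for d in arm.masks_of('wrist','tray_a'):
    cn=max(cv2.findContours(d['pixels'].astype(np.uint8),0,2)[0],key=cv2.contourArea)
    P=A.inv().apply(rays('wrist',cn[:,0],.087+.018)-s['eef_pos'])*1000; r=cv2.minAreaRect(P[:,:2].astype(np.float32))
    print(d['confidence'],cv2.boundingRect(cn),r)
E
```

```text
t: 12.05
eef_pos: [0.459, -0.087, 0.1098]
ee_rot: [3.141, 0.0, -0.782]
force: [0.5, 0.3, -2.1]
width: 0.0077
gripper_force: 40.0
t: 13.3
eef_pos: [0.4587, -0.0878, 0.11]
ee_rot: [3.141, -0.0, -1.647]
force: [-0.2, -0.4, -2.9]
width: 0.008
gripper_force: 40.0
13.3 [ 0.4587 -0.0878  0.11  ] [ 3.141 -0.    -1.647] w 0.008 F [-0.2 -0.4 -2.9]
go [-0.06 -0.03  6.3 ] [ 0.  -0.   0.1]
go [-0.05 -9.33  6.3 ] [ 0.  -0.   0.1]
0.83 (34, 122, 293, 136) ((30.009017944335938, -69.50019073486328), (150.47573852539062, 75.36796569824219), 89.9720230102539)
```

View pics/w5.png

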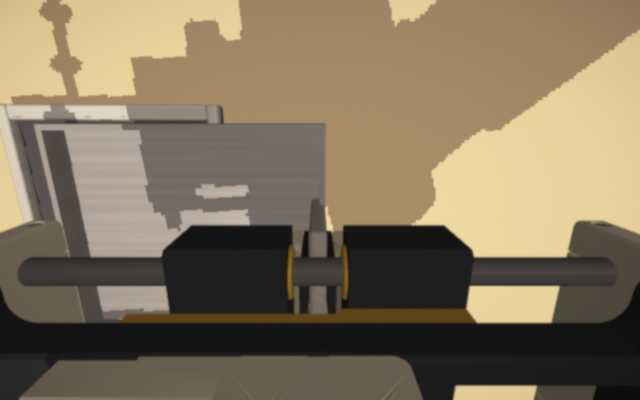

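The tray is held square, its near edge at v = 123 and the recess rim just beyond it. I'll lower it to about 6 mm above the rim and slide it in.

```bash
python3 -m crank '[{"dx":-0.15,"dy":0,"dz":2.5,"wx":0,"wy":0,"wz":0},{"dx":-0.15,"dy":0,"dz":5,"wx":0,"wy":0,"wz":0},{"dx":-0.15,"dy":-1,"dz":6.3,"wx":0,"wy":0,"wz":0},{"dx":-0.15,"dy":-3,"dz":6.3,"wx":0,"wy":0,"wz":0},{"dx":-0.15,"dy":-5,"dz":6.3,"wx":0,"wy":0,"wz":0},{"dx":-0.15,"dy":-7,"dz":6.3,"wx":0,"wy":0,"wz":0},{"dx":-0.15,"dy":-8.5,"dz":6.3,"wx":0,"wy":0,"wz":0},{"dx":-0.15,"dy":-9.3,"dz":6.3,"wx":0,"wy":0,"wz":0},{"dx":-0.15,"dy":-9.3,"dz":6.3,"wx":0,"wy":0,"wz":0},{"dx":-0.15,"dy":-9.3,"dz":6.3,"wx":0,"wy":0,"wz":0}]'
python3 - <<'E'
from h import *
st(); p=rk(-102,-100); go(*p,.031,-94.45)
im=save('wrist','w6'); 
G=im.max(2).astype(float)
s=arm.get_state(); A=R.from_euler('xyz',s['ee_rot'])
for u in (100,150,200,250):
    d=np.diff(cv2.GaussianBlur(G,(1,3),0)[60:220,u]); es=[60+i+.5 for i in range(4,155) if abs(d[i])>8 and abs(d[i])==abs(d[i-3:i+4]).max()]
    print(u,[(e,round(d[int(e-60.5)])) for e in es][:8])
E
```

```text
t: 14.65
eef_pos: [0.551, -0.0935, 0.047]
ee_rot: [3.141, -0.0, -1.648]
force: [-0.4, -0.5, -1.6]
width: 0.0077
gripper_force: 40.0
14.65 [ 0.551  -0.0935  0.047 ] [ 3.141 -0.    -1.648] w 0.0077 F [-0.4 -0.5 -1.6]
go [ 0.09 -0.09  1.6 ] [ 0. -0.  0.]
100 [(85.5, -23), (98.5, 22), (104.5, -25), (118.5, -22), (123.5, 18), (129.5, 24)]
150 [(81.5, -8), (82.5, -8), (87.5, -11), (96.5, -8), (118.5, -22), (123.5, 19), (201.5, 24)]
200 [(65.5, -23), (97.5, -9), (118.5, -22), (123.5, 19), (187.5, 22), (197.5, -23), (211.5, 26)]
250 [(97.5, -9), (118.5, -22), (123.5, 19)]
```

View pics/w6.png

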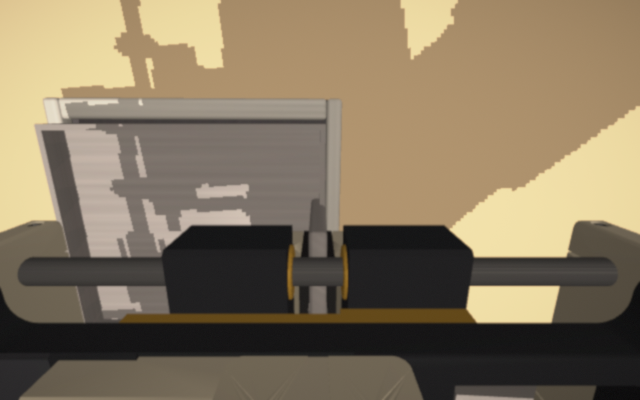

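The tray's edges sit inside the recess rim: rim inner edges at v = 118 and u = 328, tray edges at v = 123 and u = 324. I'll check the gaps in millimetres.

```bash
python3 - <<'E'
from h import *
s=arm.get_state(); A=R.from_euler('xyz',s['ee_rot'])
f=lambda uv,z:np.round(A.inv().apply(rays('wrist',uv,z)-s['eef_pos'])*1000,1)[:,:2].tolist()
print('rim in/out',f([(100,118.5),(250,118.5),(250,98)],.018),'tray',f([(100,123.5),(250,123.5)],.042)); 
im=cv2.imread('pics/w6.png').max(2).astype(int); print(im[170,312:346].tolist())
print('front rim',f([(328,170),(340,170)],.018),'tray end',f([(325,170)],.042))
E
```

```text
rim in/out [[69.1, -126.4], [69.2, -38.7], [80.6, -38.0]] tray [[66.9, -110.5], [67.0, -33.8]]
[125, 126, 126, 125, 126, 126, 126, 126, 125, 125, 124, 124, 121, 114, 117, 134, 151, 161, 162, 162, 161, 160, 160, 161, 163, 163, 160, 156, 157, 172, 177, 177, 177, 177]
front rim [[38.8, 7.3], [38.8, 14.6]] tray end [[42.9, 4.8]]
```

```bash
python3 -m crank '[{"dx":-0.05,"dy":-0.05,"dz":0.2,"wx":0,"wy":0,"wz":0},{"dx":-0.05,"dy":-0.05,"dz":0.4,"wx":0,"wy":0,"wz":0},{"dx":-0.05,"dy":-0.05,"dz":0.6,"wx":0,"wy":0,"wz":0},{"dx":-0.05,"dy":-0.05,"dz":0.8,"wx":0,"wy":0,"wz":0},{"dx":-0.05,"dy":-0.05,"dz":1,"wx":0,"wy":0,"wz":0},{"dx":-0.05,"dy":-0.05,"dz":1.2,"wx":0,"wy":0,"wz":0},{"dx":-0.05,"dy":-0.05,"dz":1.4,"wx":0,"wy":0,"wz":0},{"dx":-0.05,"dy":-0.05,"dz":1.55,"wx":0,"wy":0,"wz":0},{"dx":-0.05,"dy":-0.05,"dz":1.55,"wx":0,"wy":0,"wz":0},{"dx":-0.05,"dy":-0.05,"dz":1.55,"wx":0,"wy":0,"wz":0}]'
python3 -c "
from h import *
st();save('wrist','w7')"
```

```text
t: 15.95
eef_pos: [0.5522, -0.093, 0.0316]
ee_rot: [-3.142, 0.0, -1.648]
force: [0.0, -0.3, -2.6]
width: 0.0077
gripper_force: 40.0
15.95 [ 0.5522 -0.093   0.0316] [-3.142  0.    -1.648] w 0.0077 F [ 0.  -0.3 -2.6]
```

View pics/w7.png

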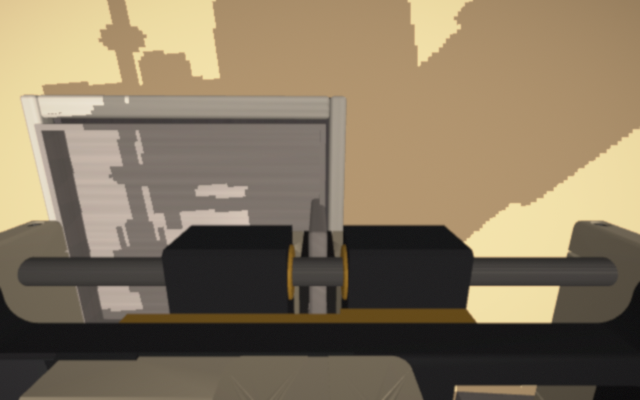

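```bash
python3 -m crank '[{"dx":0,"dy":0,"dz":0,"wx":0,"wy":0,"wz":0},{"dx":0,"dy":0,"dz":0,"wx":0,"wy":0,"wz":0},{"dx":0,"dy":0,"dz":0,"wx":0,"wy":0,"wz":0},{"dx":0,"dy":0,"dz":0,"wx":0,"wy":0,"wz":0},{"dx":0,"dy":0,"dz":0,"wx":0,"wy":0,"wz":0},{"dx":0,"dy":0,"dz":0,"wx":0,"wy":0,"wz":0},{"dx":0,"dy":0,"dz":0,"wx":0,"wy":0,"wz":0},{"dx":0,"dy":1,"dz":0,"wx":0,"wy":0,"wz":0},{"dx":0,"dy":2,"dz":0,"wx":0,"wy":0,"wz":0},{"dx":0,"dy":3,"dz":0,"wx":0,"wy":0,"wz":0}]' 8.7
python3 -m crank '[{"dx":0,"dy":0.1,"dz":-2,"wx":0,"wy":0,"wz":0},{"dx":0,"dy":0.1,"dz":-5,"wx":0,"wy":0,"wz":0},{"dx":0,"dy":0.1,"dz":-9,"wx":0,"wy":0,"wz":0},{"dx":0,"dy":4,"dz":-14,"wx":0,"wy":0,"wz":0},{"dx":0,"dy":8,"dz":-18,"wx":0,"wy":0,"wz":0},{"dx":0,"dy":8,"dz":-22,"wx":0,"wy":0,"wz":0},{"dx":0,"dy":8,"dz":-25,"wx":0,"wy":0,"wz":0},{"dx":0,"dy":8,"dz":-25,"wx":0,"wy":0,"wz":0},{"dx":0,"dy":8,"dz":-25,"wx":0,"wy":0,"wz":0},{"dx":0,"dy":8,"dz":-25,"wx":0,"wy":0,"wz":0}]'
python3 - <<'E'
from h import *
st()
for c in('side','scene'):
    save(c,c+'1')
    for d in arm.masks_of(c,'tray_a'):
        cn=max(cv2.findContours(d['pixels'].astype(np.uint8),0,2)[0],key=cv2.contourArea)
        r=cv2.minAreaRect(rays(c,cn[:,0],.018)[:,:2].astype(np.float32)*1000); print(c,round(d['confidence'],2),np.round(r[0]),np.round(r[1]),round(r[2],1))
    show(c,['tray_a','tray_a_tab','basket_1'])
print(rk(-30,-100),rk(-30,100))
go(.41,.20,.15,-188)
E
```

```text
t: 17.25
eef_pos: [0.5212, -0.0907, 0.0316]
ee_rot: [3.141, 0.0, -1.648]
force: [0.0, 0.1, -0.1]
width: 0.0869
gripper_force: 0.0
t: 18.5
eef_pos: [0.4418, -0.0846, 0.2805]
ee_rot: [3.14, -0.0, -1.648]
force: [0.6, 0.8, 0.9]
width: 0.0868
gripper_force: 0.0
18.5 [ 0.4418 -0.0846  0.2805] [ 3.14  -0.    -1.648] w 0.0868 F [0.6 0.8 0.9]
side 0.94 [ 612. -103.] [143. 137.] 85.4
side 0.74 [401. 135.] [161. 130.] 82.3
side tray_a [ 621 -100   12] 0.63
side tray_a [403 131  -2] 0.55
side tray_a_tab [412 206  41] 0.65
side tray_a_tab [ 605 -352  112] 0.39
side basket_1 [509 362   0] 0.95
side basket_1 [ 603 -352   -2] 0.81
side basket_1 [604 342   1] 0.59
side basket_1 [ 503 -396    1] 0.5
scene 0.81 [404. 134.] [162. 142.] 81.9
scene 0.59 [ 649. -104.] [144. 106.] 83.0
scene 0.21 [576. 323.] [136.  53.] 36.4
scene tray_a [404 135  -1] 0.91
scene tray_a [604 344 114] 0.64
scene tray_a [ 622 -105    9] 0.57
scene tray_a_tab [412 202  38] 0.74
scene tray_a_tab [673 136 190] 0.38
scene basket_1 [605 340  -3] 0.94
scene basket_1 [504 360  -2] 0.81
scene basket_1 [ 609 -353    1] 0.69
scene basket_1 [ 508 -396    1] 0.64
[ 0.62353153 -0.10007087] [0.63904935 0.09932622]
go [-28.12   5.44  13.15] [ 0.  -0.  93.6]
```

```bash
python3 -m crank '[{"dx":-4,"dy":1,"dz":2,"wx":0,"wy":0,"wz":10},{"dx":-8,"dy":2,"dz":4,"wx":0,"wy":0,"wz":20},{"dx":-12,"dy":3,"dz":6,"wx":0,"wy":0,"wz":30},{"dx":-16,"dy":4,"dz":8,"wx":0,"wy":0,"wz":40},{"dx":-20,"dy":5,"dz":10,"wx":0,"wy":0,"wz":50},{"dx":-24,"dy":5.1,"dz":12,"wx":0,"wy":0,"wz":60},{"dx":-28.6,"dy":5.1,"dz":13.1,"wx":0,"wy":0,"wz":70},{"dx":-28.6,"dy":5.1,"dz":13.1,"wx":0,"wy":0,"wz":80},{"dx":-28.6,"dy":5.1,"dz":13.1,"wx":0,"wy":0,"wz":90},{"dx":-28.6,"dy":5.1,"dz":13.1,"wx":0,"wy":0,"wz":93.6}]'
python3 - <<'E'
from h import *
s=st(); print(np.round(s['q'],2)); im=save('wrist','w8')
A=R.from_euler('xyz',s['ee_rot'])
for d in arm.masks_of('wrist','tray_a'):
    cn=max(cv2.findContours(d['pixels'].astype(np.uint8),0,2)[0],key=cv2.contourArea)
    P=A.inv().apply(rays('wrist',cn[:,0],.018)-s['eef_pos'])*1000; r=cv2.minAreaRect(P[:,:2].astype(np.float32))
    print(round(d['confidence'],2),cv2.boundingRect(cn),np.round(r[0],1),np.round(r[1],1),round(r[2],1))
go(.414,.204,.023,-188)
E
```

```text
t: 20.25
eef_pos: [0.4137, 0.2048, 0.1504]
ee_rot: [-3.141, -0.0, 2.998]
force: [0.2, -0.2, 0.6]
width: 0.0869
gripper_force: 0.0
20.25 [0.4137 0.2048 0.1504] [-3.141 -0.     2.998] w 0.0869 F [ 0.2 -0.2  0.6]
[ 0.89  0.07 -0.55  0.   -0.95 -2.6 ]
go [-0.03 -0.06 12.75] [-0.  0. -0.]
```

View pics/w8.png

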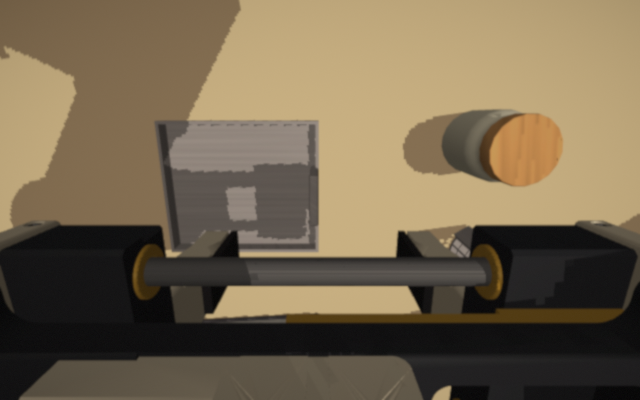

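The tray is at the same place in this picture as the first one was: edges at v = 121 and 250, tab at (314,195). The salt jar at (500,150) is clear, so I'll descend and grip.

```bash
python3 -m crank '[{"dx":0,"dy":-0.05,"dz":3,"wx":0,"wy":0,"wz":0},{"dx":0,"dy":-0.05,"dz":6,"wx":0,"wy":0,"wz":0},{"dx":0,"dy":-0.05,"dz":9,"wx":0,"wy":0,"wz":0},{"dx":0,"dy":-0.05,"dz":11.5,"wx":0,"wy":0,"wz":0},{"dx":0,"dy":-0.05,"dz":12.7,"wx":0,"wy":0,"wz":0},{"dx":0,"dy":-0.05,"dz":12.7,"wx":0,"wy":0,"wz":0},{"dx":0,"dy":-0.05,"dz":12.7,"wx":0,"wy":0,"wz":0},{"dx":0,"dy":-0.05,"dz":12.7,"wx":0,"wy":0,"wz":0},{"dx":0,"dy":-0.05,"dz":12.7,"wx":0,"wy":0,"wz":0},{"dx":0,"dy":-0.05,"dz":12.7,"wx":0,"wy":0,"wz":0}]'
python3 -m crank '[{"dx":0,"dy":0,"dz":0,"wx":0,"wy":0,"wz":0},{"dx":0,"dy":0,"dz":0,"wx":0,"wy":0,"wz":0},{"dx":0,"dy":0,"dz":0,"wx":0,"wy":0,"wz":0},{"dx":0,"dy":0,"dz":0,"wx":0,"wy":0,"wz":0},{"dx":0,"dy":0,"dz":0,"wx":0,"wy":0,"wz":0},{"dx":0,"dy":0,"dz":0,"wx":0,"wy":0,"wz":0},{"dx":0,"dy":0,"dz":0,"wx":0,"wy":0,"wz":0},{"dx":0,"dy":0,"dz":0,"wx":0,"wy":0,"wz":0},{"dx":0,"dy":0,"dz":-1,"wx":0,"wy":0,"wz":0},{"dx":0,"dy":0,"dz":-2,"wx":0,"wy":0,"wz":0}]' 0 40
python3 - <<'E'
from h import *
st(); p=rk(-195,100); go(*p,.110,-94.45)
E
```

```text
t: 21.6
eef_pos: [0.4137, 0.2042, 0.0239]
ee_rot: [3.141, 0.0, 3.002]
force: [0.1, 0.1, -0.8]
width: 0.0871
gripper_force: 0.0
t: 22.85
eef_pos: [0.4136, 0.204, 0.0442]
ee_rot: [-3.142, -0.0, 3.002]
force: [0.0, 0.3, -1.9]
width: 0.0077
gripper_force: 40.0
22.85 [0.4136 0.204  0.0442] [-3.142 -0.     3.002] w 0.0077 F [ 0.   0.3 -1.9]
go [-7.32 -8.25 -6.58] [  0.   -0.  -93.6]
```

```bash
python3 -m crank '[{"dx":0,"dy":0,"dz":-3,"wx":0,"wy":0,"wz":0},{"dx":0,"dy":0,"dz":-6,"wx":0,"wy":0,"wz":-8},{"dx":-1,"dy":-1,"dz":-6.6,"wx":0,"wy":0,"wz":-17},{"dx":-2,"dy":-2,"dz":-6.6,"wx":0,"wy":0,"wz":-26},{"dx":-3,"dy":-3,"dz":-6.6,"wx":0,"wy":0,"wz":-35},{"dx":-4,"dy":-4,"dz":-6.6,"wx":0,"wy":0,"wz":-44},{"dx":-5,"dy":-6,"dz":-6.6,"wx":0,"wy":0,"wz":-53},{"dx":-6,"dy":-7,"dz":-6.6,"wx":0,"wy":0,"wz":-62},{"dx":-7.3,"dy":-8.2,"dz":-6.6,"wx":0,"wy":0,"wz":-71},{"dx":-7.3,"dy":-8.2,"dz":-6.6,"wx":0,"wy":0,"wz":-78}]'
python3 - <<'E'
from h import *
st(); p=rk(-195,100); go(*p,.110,-94.45)
E
```

```text
t: 24.1
eef_pos: [0.4748, 0.1118, 0.1101]
ee_rot: [-3.142, 0.0, -1.917]
force: [-0.1, 0.8, -2.3]
width: 0.0081
gripper_force: 40.0
24.1 [0.4748 0.1118 0.1101] [-3.142  0.    -1.917] w 0.0081 F [-0.1  0.8 -2.3]
go [-0.02  0.04  0.01] [ -0.    0.  -15.4]
```

```bash
python3 -m crank '[{"dx":0,"dy":0,"dz":0,"wx":0,"wy":0,"wz":-7},{"dx":0,"dy":0,"dz":0,"wx":0,"wy":0,"wz":-13},{"dx":0,"dy":0,"dz":0,"wx":0,"wy":0,"wz":-15.4},{"dx":0,"dy":0,"dz":0,"wx":0,"wy":0,"wz":-15.4},{"dx":0,"dy":0,"dz":0,"wx":0,"wy":0,"wz":-15.4},{"dx":0,"dy":0,"dz":0,"wx":0,"wy":0,"wz":-15.4},{"dx":0,"dy":0,"dz":0,"wx":0,"wy":0,"wz":-15.4},{"dx":0,"dy":0,"dz":0,"wx":0,"wy":0,"wz":-15.4},{"dx":0,"dy":0,"dz":0,"wx":0,"wy":0,"wz":-15.4},{"dx":0,"dy":0,"dz":0,"wx":0,"wy":0,"wz":-15.4}]'
python3 -m crank '[{"dx":0,"dy":0,"dz":2.5,"wx":0,"wy":0,"wz":0},{"dx":0,"dy":0,"dz":5,"wx":0,"wy":0,"wz":0},{"dx":0,"dy":-1,"dz":6.3,"wx":0,"wy":0,"wz":0},{"dx":0,"dy":-3,"dz":6.3,"wx":0,"wy":0,"wz":0},{"dx":0,"dy":-5,"dz":6.3,"wx":0,"wy":0,"wz":0},{"dx":0,"dy":-7,"dz":6.3,"wx":0,"wy":0,"wz":0},{"dx":0,"dy":-8.5,"dz":6.3,"wx":0,"wy":0,"wz":0},{"dx":0,"dy":-9.3,"dz":6.3,"wx":0,"wy":0,"wz":0},{"dx":0,"dy":-9.3,"dz":6.3,"wx":0,"wy":0,"wz":0},{"dx":0,"dy":-9.3,"dz":6.3,"wx":0,"wy":0,"wz":0}]'
python3 - <<'E'
from h import *
s=st(); p=rk(-102,100); go(*p,.031,-94.45); im=save('wrist','w9')
G=cv2.GaussianBlur(im.max(2).astype(float),(1,3),0)
for u in (60,100,150,200,250,290):
    d=np.diff(G[60:220,u]); print(u,[(60+i+.5,round(d[i])) for i in range(4,155) if abs(d[i])>8 and abs(d[i])==abs(d[i-3:i+4]).max()][:8])
for v in (150,170,190):print(im.max(2)[v,312:346].tolist())
E
```

```text
t: 25.35
eef_pos: [0.4745, 0.1127, 0.1096]
ee_rot: [-3.142, 0.0, -1.651]
force: [-0.6, 0.1, -3.0]
width: 0.0076
gripper_force: 40.0
t: 26.6
eef_pos: [0.5666, 0.1051, 0.0465]
ee_rot: [3.141, -0.0, -1.652]
force: [-0.3, -0.2, -2.9]
width: 0.0077
gripper_force: 40.0
26.6 [0.5666 0.1051 0.0465] [ 3.141 -0.    -1.652] w 0.0077 F [-0.3 -0.2 -2.9]
go [ 0.01 -0.07  1.55] [ 0.  -0.  -0.2]
60 [(64.5, 51), (118.5, -16), (125.5, 14), (131.5, -32), (186.5, 11)]
100 [(72.5, 34), (109.5, -27), (120.5, -24), (125.5, 32)]
150 [(90.5, 23), (120.5, -23), (124.5, 16), (191.5, -14), (211.5, 24)]
200 [(80.5, -27), (120.5, -24), (124.5, 16), (179.5, 12), (190.5, -21), (203.5, 24)]
250 [(120.5, -24), (124.5, 18), (210.5, 20)]
290 [(120.5, -24), (124.5, 18)]
[124, 125, 124, 125, 125, 125, 125, 125, 125, 126, 126, 125, 124, 124, 131, 143, 152, 155, 157, 157, 158, 160, 160, 160, 159, 158, 157, 160, 172, 177, 177, 177, 177, 177]
[126, 126, 126, 126, 126, 125, 127, 125, 125, 125, 125, 124, 122, 123, 133, 145, 155, 157, 158, 159, 160, 162, 161, 160, 161, 159, 155, 157, 172, 177, 177, 176, 177, 177]
[124, 124, 124, 124, 124, 124, 121, 120, 123, 124, 125, 124, 122, 123, 135, 148, 155, 158, 159, 161, 162, 162, 162, 162, 161, 159, 160, 166, 174, 177, 177, 178, 177, 177]
```

View pics/w9.png

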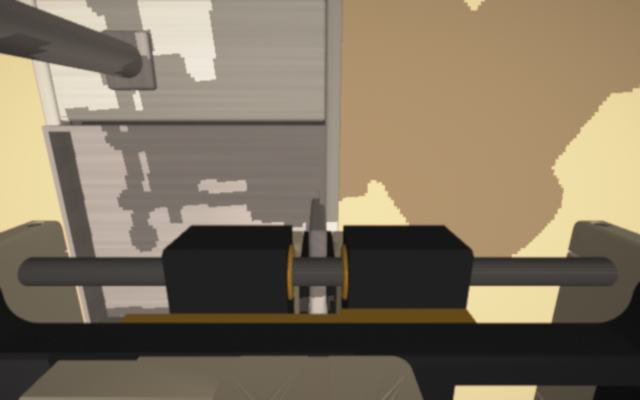

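The tray edge is at v = 124.5 and the rim edge at v = 120.5, a gap of roughly 1.5 mm. I'll shift about 1 mm each way, lower, release and back out.

```bash
python3 -m crank '[{"dx":-0.13,"dy":-0.1,"dz":0.1,"wx":0,"wy":0,"wz":-0.2},{"dx":-0.13,"dy":-0.1,"dz":0.3,"wx":0,"wy":0,"wz":-0.2},{"dx":-0.13,"dy":-0.1,"dz":0.5,"wx":0,"wy":0,"wz":-0.2},{"dx":-0.13,"dy":-0.1,"dz":0.7,"wx":0,"wy":0,"wz":-0.2},{"dx":-0.13,"dy":-0.1,"dz":0.9,"wx":0,"wy":0,"wz":-0.2},{"dx":-0.13,"dy":-0.1,"dz":1.1,"wx":0,"wy":0,"wz":-0.2},{"dx":-0.13,"dy":-0.1,"dz":1.3,"wx":0,"wy":0,"wz":-0.2},{"dx":-0.13,"dy":-0.1,"dz":1.5,"wx":0,"wy":0,"wz":-0.2},{"dx":-0.13,"dy":-0.1,"dz":1.5,"wx":0,"wy":0,"wz":-0.2},{"dx":-0.13,"dy":-0.1,"dz":1.5,"wx":0,"wy":0,"wz":-0.2}]'
python3 -m crank '[{"dx":0,"dy":0,"dz":0,"wx":0,"wy":0,"wz":0},{"dx":0,"dy":0,"dz":0,"wx":0,"wy":0,"wz":0},{"dx":0,"dy":0,"dz":0,"wx":0,"wy":0,"wz":0},{"dx":0,"dy":0,"dz":0,"wx":0,"wy":0,"wz":0},{"dx":0,"dy":0,"dz":0,"wx":0,"wy":0,"wz":0},{"dx":0,"dy":0,"dz":0,"wx":0,"wy":0,"wz":0},{"dx":0,"dy":0,"dz":0,"wx":0,"wy":0,"wz":0},{"dx":0,"dy":1,"dz":0,"wx":0,"wy":0,"wz":0},{"dx":0,"dy":2,"dz":0,"wx":0,"wy":0,"wz":0},{"dx":0,"dy":3,"dz":0,"wx":0,"wy":0,"wz":0}]' 8.7
python3 -m crank '[{"dx":0,"dy":0.1,"dz":-2,"wx":0,"wy":0,"wz":0},{"dx":0,"dy":0.1,"dz":-5,"wx":0,"wy":0,"wz":0},{"dx":0,"dy":0.1,"dz":-9,"wx":0,"wy":0,"wz":0},{"dx":0,"dy":4,"dz":-14,"wx":0,"wy":0,"wz":0},{"dx":0,"dy":4,"dz":-18,"wx":0,"wy":0,"wz":0},{"dx":0,"dy":4,"dz":-22,"wx":0,"wy":0,"wz":0},{"dx":0,"dy":4,"dz":-28,"wx":0,"wy":0,"wz":0},{"dx":0,"dy":4,"dz":-28,"wx":0,"wy":0,"wz":0},{"dx":0,"dy":4,"dz":-28,"wx":0,"wy":0,"wz":0},{"dx":0,"dy":4,"dz":-28,"wx":0,"wy":0,"wz":0}]'
python3 - <<'E'
from h import *
st()
a=[]
for c in('side','wrist'):
    save(c,c+'2'); show(c,['tray_a','basket_1','basket_1_hook'])
E
python3 -c "
import cv2,numpy as np
a=cv2.imread('pics/side2.png')[110:380,180:420];b=cv2.imread('pics/wrist2.png')
cv2.imwrite('pics/m2.png',np.hstack([cv2.resize(a,(400,450)),cv2.resize(b[:225],(400,141)) if 0 else cv2.resize(b,(400,450))]))"
```

```text
t: 27.9
eef_pos: [0.5683, 0.1064, 0.035]
ee_rot: [-3.14, 0.0, -1.647]
force: [-13.5, 1.3, 31.8]
width: 0.0081
gripper_force: 40.0
t: 29.15
eef_pos: [0.5374, 0.1087, 0.0316]
ee_rot: [3.141, -0.0, -1.648]
force: [-0.0, 0.2, 0.6]
width: 0.087
gripper_force: 0.0
t: 30.4
eef_pos: [0.4977, 0.1115, 0.3102]
ee_rot: [3.14, -0.001, -1.648]
force: [-0.1, 0.9, -0.1]
width: 0.0868
gripper_force: 0.0
30.4 [0.4977 0.1115 0.3102] [ 3.140e+00 -1.000e-03 -1.648e+00] w 0.0868 F [-0.1  0.9 -0.1]
side tray_a [641 105   8] 0.7
side tray_a [623 -97  11] 0.66
side tray_a [ 654 -141  191] 0.42
side basket_1 [510 360   0] 0.8
side basket_1 [ 601 -353   -3] 0.7
side basket_1 [602 341   0] 0.56
side basket_1_hook [507 357 113] 0.8
side basket_1_hook [638 102   8] 0.73
wrist tray_a [635 103  11] 0.82
wrist tray_a [ 625 -101   10] 0.73
wrist basket_1 [508 365   0] 0.93
wrist basket_1 [608 344  -4] 0.63
wrist basket_1_hook [568 108  50] 0.32
```

View pics/m2.png

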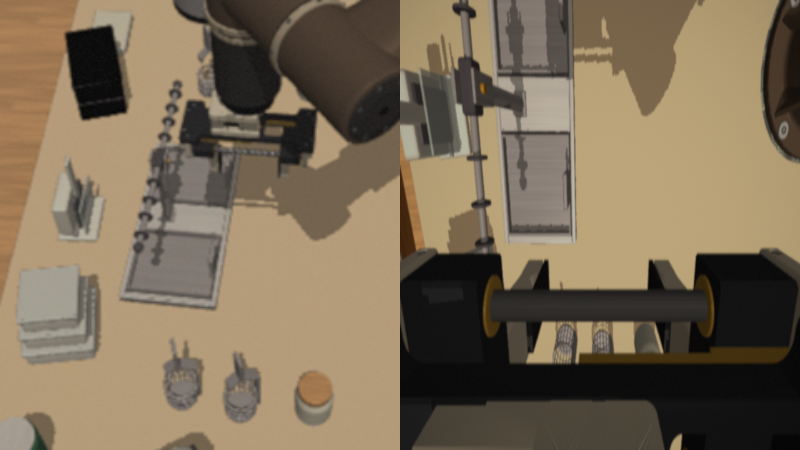

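Lowering the left tray met 32 N, with 13 N of it towards -x, so it touched the far rim. I'll look closely at whether it seated after release.

```bash
python3 -c "
import cv2,numpy as np
b=cv2.imread('pics/wrist2.png')[0:220,140:290]
cv2.imwrite('pics/m3.png',cv2.resize(b,(400,587),interpolation=cv2.INTER_CUBIC))"
```

```text
(no output)
```

View pics/m3.png

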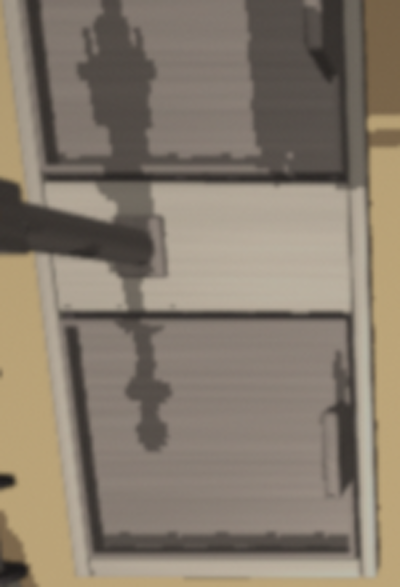

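```bash
python3 - <<'E'
from h import *
k=arm.calibration('wrist')
im=cv2.imread('pics/wrist2.png').max(2).astype(int)
for v in (25,45,150,190): print(v,'far',im[v,140:182].tolist(),'near',im[v,262:284].tolist())
# predicted cols: rim inner far/near, tray outer edges (z=26) if centred
for y in (-145,-120,60,100,140):
    P=lambda x,z:np.r_[rk(x,y),z/1000]
    uv=proj('wrist',[P(57,18),P(48,18),P(45,26),P(42,26),P(42,11),P(-102,26),P(-105,26),P(-108,18),P(-117,18)]); print(y,np.round(uv[0],1),np.round(uv[:,0],1).tolist())
E
```

```text
25 far [175, 176, 174, 166, 157, 160, 162, 163, 160, 145, 128, 118, 98, 67, 56, 55, 62, 84, 112, 124, 127, 127, 127, 127, 127, 127, 127, 124, 112, 91, 81, 81, 81, 80, 81, 81, 81, 80, 81, 81, 82, 82] near [42, 44, 46, 51, 55, 55, 59, 75, 97, 105, 107, 108, 106, 95, 82, 93, 113, 119, 120, 119, 119, 119]
45 far [178, 178, 178, 179, 177, 171, 163, 162, 163, 165, 164, 159, 144, 128, 112, 82, 60, 55, 58, 71, 99, 122, 127, 129, 128, 128, 128, 128, 128, 127, 129, 129, 129, 128, 123, 107, 89, 81, 82, 82, 82, 82] near [87, 87, 88, 86, 81, 72, 60, 65, 85, 102, 108, 108, 108, 104, 98, 124, 168, 181, 182, 181, 182, 182]
150 far [185, 185, 185, 185, 185, 184, 185, 185, 186, 186, 185, 185, 186, 185, 185, 185, 186, 185, 184, 176, 169, 174, 180, 181, 173, 152, 133, 110, 75, 58, 58, 69, 99, 128, 135, 136, 136, 135, 136, 136, 135, 136] near [140, 139, 135, 120, 91, 73, 73, 91, 102, 82, 74, 113, 160, 181, 185, 183, 168, 133, 135, 175, 187, 188]
190 far [178, 180, 184, 186, 186, 186, 185, 185, 186, 186, 186, 186, 185, 186, 186, 186, 185, 185, 186, 186, 186, 186, 186, 185, 178, 171, 175, 180, 181, 174, 154, 133, 110, 76, 61, 62, 75, 104, 128, 134, 134, 135] near [145, 146, 147, 147, 147, 147, 147, 148, 145, 135, 112, 87, 113, 158, 181, 187, 185, 173, 142, 120, 153, 181]
-145 [135.6 -29.5] [135.6, 142.7, 141.6, 144.1, 150.4, 260.8, 263.2, 266.6, 273.8]
-120 [138.5  -6.9] [138.5, 145.6, 144.6, 147.0, 153.1, 261.7, 264.1, 267.4, 274.5]
60 [157.4 136.3] [157.4, 163.7, 163.1, 165.2, 170.1, 267.5, 269.6, 272.6, 278.8]
100 [161. 164.] [161.0, 167.2, 166.7, 168.7, 173.4, 268.6, 270.7, 273.5, 279.7]
140 [164.5 190.5] [164.5, 170.5, 170.1, 172.1, 176.6, 269.7, 271.7, 274.5, 280.5]
```

Both trays show the same rim-wall-floor profile within a pixel of the prediction, with thin dark gaps all round, so the left one dropped in. Next I'll look at the left baskets.

```bash
python3 -m crank '[{"dx":-5,"dy":-0.5,"dz":-2,"wx":0,"wy":0,"wz":0},{"dx":-10,"dy":-1,"dz":-4,"wx":0,"wy":0,"wz":0},{"dx":-15,"dy":-2,"dz":-5,"wx":0,"wy":0,"wz":0},{"dx":-20,"dy":-2.8,"dz":-5,"wx":0,"wy":0,"wz":0},{"dx":-25,"dy":-2.8,"dz":-5,"wx":0,"wy":0,"wz":0},{"dx":-31.2,"dy":-2.8,"dz":-5,"wx":0,"wy":0,"wz":0},{"dx":-31.2,"dy":-2.8,"dz":-5,"wx":0,"wy":0,"wz":0},{"dx":-31.2,"dy":-2.8,"dz":-5,"wx":0,"wy":0,"wz":0},{"dx":-31.2,"dy":-2.8,"dz":-5,"wx":0,"wy":0,"wz":0},{"dx":-31.2,"dy":-2.8,"dz":-5,"wx":0,"wy":0,"wz":0}]'
python3 - <<'E'
from h import *
st(); save('wrist','w10'); show('wrist',['basket_1','basket_1_hook'])
b=cv2.imread('pics/w10.png')[0:260]; cv2.imwrite('pics/w10c.png',cv2.resize(b,(800,325)))
E
```

```text
t: 32.05
eef_pos: [0.5507, 0.4197, 0.3625]
ee_rot: [-3.141, 0.001, -1.649]
force: [-0.1, -0.1, 0.6]
width: 0.0869
gripper_force: 0.0
32.05 [0.5507 0.4197 0.3625] [-3.141e+00  1.000e-03 -1.649e+00] w 0.0869 F [-0.1 -0.1  0.6]
wrist basket_1 [609 338  -4] 0.96
wrist basket_1 [504 363  -1] 0.56
wrist basket_1_hook [507 360 114] 0.69
```

View pics/w10c.png

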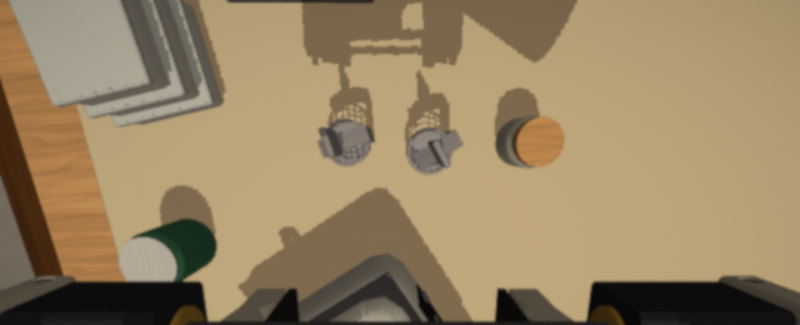

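The picture shows the near-left basket at (430,150) with its strap towards the robot, and the far-left one at (347,143) whose strap seems to point away. I'll zoom in.

```bash
python3 -c "
import cv2
b=cv2.imread('pics/w10.png')[85:150,245:385]; cv2.imwrite('pics/z1.png',cv2.resize(b,(784,364),interpolation=cv2.INTER_CUBIC))"
```

```text
(no output)
```

View pics/z1.png

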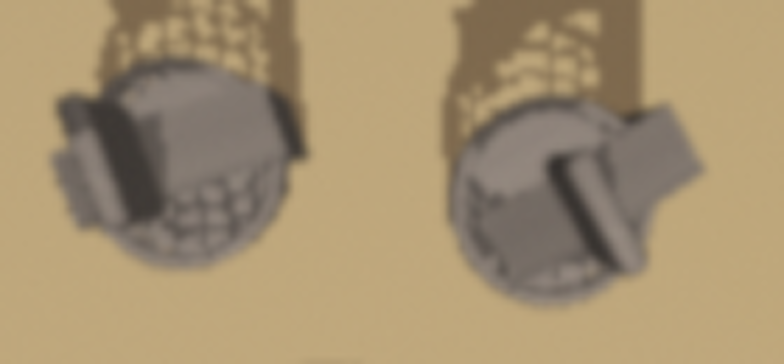

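```bash
python3 - <<'E'
from h import *
z=lambda a:[(245+x/5.6,85+y/5.6) for x,y in a]
for n,a in(('near',[(580,155),(638,268)]),('far',[(62,150),(110,222)])):
    P=rays('wrist',z(a),.18)[:,:2]*1000; d=P[1]-P[0]; print(n,np.round(P.mean(0)),np.linalg.norm(d),np.degrees(np.arctan2(d[1],d[0])))
go(.506,.360,.27,-64)
E
```

```text
near [506. 360.] 23.992112613951672 114.820860604313
far [605. 348.] 15.723713704810681 118.23758645401911
go [6.34 3.98 9.21] [ -0.    0.  -30.5]
```

```bash
python3 -m crank '[{"dx":2,"dy":1.3,"dz":3,"wx":0,"wy":0,"wz":-8},{"dx":4,"dy":2.6,"dz":6,"wx":0,"wy":0,"wz":-16},{"dx":6.3,"dy":4,"dz":9.2,"wx":0,"wy":0,"wz":-24},{"dx":6.3,"dy":4,"dz":9.2,"wx":0,"wy":0,"wz":-29.5},{"dx":6.3,"dy":4,"dz":9.2,"wx":0,"wy":0,"wz":-29.5},{"dx":6.3,"dy":4,"dz":9.2,"wx":0,"wy":0,"wz":-29.5},{"dx":6.3,"dy":4,"dz":9.2,"wx":0,"wy":0,"wz":-29.5},{"dx":6.3,"dy":4,"dz":9.2,"wx":0,"wy":0,"wz":-29.5},{"dx":6.3,"dy":4,"dz":9.2,"wx":0,"wy":0,"wz":-29.5},{"dx":6.3,"dy":4,"dz":9.2,"wx":0,"wy":0,"wz":-29.5}]'
python3 - <<'E'
from h import *
st(); save('wrist','w11'); show('wrist',['basket_1','basket_1_hook']); go(.506,.36,.136,-65)
E
```

```text
t: 33.45
eef_pos: [0.5057, 0.361, 0.2695]
ee_rot: [3.142, -0.0, -1.133]
force: [0.5, -0.1, -0.2]
width: 0.0875
gripper_force: 0.0
33.45 [0.5057 0.361  0.2695] [ 3.142 -0.    -1.133] w 0.0875 F [ 0.5 -0.1 -0.2]
wrist basket_1 [608 344  -5] 0.89
wrist basket_1 [506 367   0] 0.85
wrist basket_1_hook [507 358 116] 0.85
go [ 0.1   0.02 13.36] [ 0.  -0.   0.1]
```

View pics/w11.png

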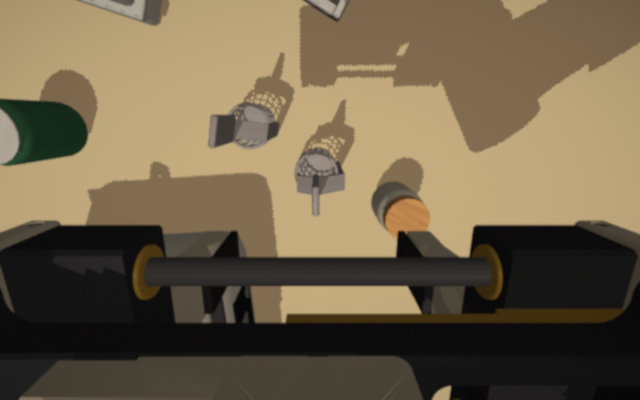

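Note: I have now viewed 17 pictures, over the limit of 14, so I will view no more and work from numbers only.

In this one the grip plate is at (316,177–214), upright in the image, centred between the fingers, with the strap on the tool +y side as wanted. I'll descend and grip.

```bash
python3 -m crank '[{"dx":0.1,"dy":0,"dz":4,"wx":0,"wy":0,"wz":0},{"dx":0.1,"dy":0,"dz":8,"wx":0,"wy":0,"wz":0},{"dx":0.1,"dy":0,"dz":11,"wx":0,"wy":0,"wz":0},{"dx":0.1,"dy":0,"dz":13.3,"wx":0,"wy":0,"wz":0},{"dx":0.1,"dy":0,"dz":13.3,"wx":0,"wy":0,"wz":0},{"dx":0.1,"dy":0,"dz":13.3,"wx":0,"wy":0,"wz":0},{"dx":0.1,"dy":0,"dz":13.3,"wx":0,"wy":0,"wz":0},{"dx":0.1,"dy":0,"dz":13.3,"wx":0,"wy":0,"wz":0},{"dx":0.1,"dy":0,"dz":13.3,"wx":0,"wy":0,"wz":0},{"dx":0.1,"dy":0,"dz":13.3,"wx":0,"wy":0,"wz":0}]'
python3 -m crank '[{"dx":0,"dy":0,"dz":0,"wx":0,"wy":0,"wz":0},{"dx":0,"dy":0,"dz":0,"wx":0,"wy":0,"wz":0},{"dx":0,"dy":0,"dz":0,"wx":0,"wy":0,"wz":0},{"dx":0,"dy":0,"dz":0,"wx":0,"wy":0,"wz":0},{"dx":0,"dy":0,"dz":0,"wx":0,"wy":0,"wz":0},{"dx":0,"dy":0,"dz":0,"wx":0,"wy":0,"wz":0},{"dx":0,"dy":0,"dz":0,"wx":0,"wy":0,"wz":0},{"dx":0,"dy":0,"dz":0,"wx":0,"wy":0,"wz":0},{"dx":0,"dy":0,"dz":-2,"wx":0,"wy":0,"wz":0},{"dx":0,"dy":0,"dz":-4,"wx":0,"wy":0,"wz":0}]' 0 35
python3 - <<'E'
from h import *
st(); print(rk(-85,70)); go(*rk(-85,70),.118+.136,-94.45)
E
```

```text
t: 34.85
eef_pos: [0.5062, 0.3601, 0.1367]
ee_rot: [-3.141, 0.0, -1.133]
force: [-0.0, 0.5, 0.3]
width: 0.087
gripper_force: 0.0
t: 36.1
eef_pos: [0.5058, 0.3597, 0.1764]
ee_rot: [3.14, -0.0, -1.133]
force: [0.1, -0.3, -2.7]
width: 0.0061
gripper_force: 35.0
36.1 [0.5058 0.3597 0.1764] [ 3.14  -0.    -1.133] w 0.0061 F [ 0.1 -0.3 -2.7]
[0.58188748 0.07368405]
go [29.14  5.24 -7.74] [ 0.1 -0.  29.5]
```

```bash
python3 -m crank '[{"dx":0,"dy":0,"dz":-4,"wx":0,"wy":0,"wz":0},{"dx":2,"dy":0.4,"dz":-7.7,"wx":0,"wy":0,"wz":5},{"dx":6,"dy":1.2,"dz":-7.7,"wx":0,"wy":0,"wz":12},{"dx":11,"dy":2,"dz":-7.7,"wx":0,"wy":0,"wz":20},{"dx":16,"dy":2.9,"dz":-7.7,"wx":0,"wy":0,"wz":27},{"dx":21,"dy":3.8,"dz":-7.7,"wx":0,"wy":0,"wz":29.5},{"dx":25,"dy":4.5,"dz":-7.7,"wx":0,"wy":0,"wz":29.5},{"dx":28,"dy":5,"dz":-7.7,"wx":0,"wy":0,"wz":29.5},{"dx":29.1,"dy":5.2,"dz":-7.7,"wx":0,"wy":0,"wz":29.5},{"dx":29.1,"dy":5.2,"dz":-7.7,"wx":0,"wy":0,"wz":29.5}]'
python3 - <<'E'
from h import *
s=st(); go(*rk(-1,70),.118+.136,-94.45); save('wrist','w12'); show('wrist',['left_inner','left_outer','basket_1','basket_1_hook'])
save('side','s12'); show('side',['left_inner','basket_1_hook','basket_1']);save('scene','c12'); show('scene',['left_inner','basket_1_hook','basket_1']); print(rk(0,70))
# plate top in hand: where in wrist image
print(np.round(proj('wrist',[s['eef_pos']+np.array([0,0,.044]) ]),1))
im=cv2.imread('pics/w12.png').max(2).astype(int)
for v in (190,205,218): print(v,im[v,285:350:1].tolist())
E
```

```text
t: 37.35
eef_pos: [0.5823, 0.0741, 0.2532]
ee_rot: [3.141, -0.0, -1.649]
force: [0.1, 0.6, -2.1]
width: 0.0055
gripper_force: 35.0
37.35 [0.5823 0.0741 0.2532] [ 3.141 -0.    -1.649] w 0.0055 F [ 0.1  0.6 -2.1]
go [ 0.04 -8.36 -0.08] [ 0. -0. -0.]
wrist left_inner [667  62 191] 0.84
wrist basket_1 [583  76 106] 0.59
wrist basket_1_hook [581  73 225] 0.6
side left_inner [671  66 186] 0.92
side basket_1_hook [582  76 221] 0.6
side basket_1 [583  76 106] 0.69
side basket_1 [606 343   1] 0.67
scene left_inner [665  66 193] 0.91
scene left_inner [580  77 108] 0.53
scene basket_1_hook [582  76 216] 0.62
scene basket_1 [606 344  -1] 0.74
scene basket_1 [581  77 105] 0.66
scene basket_1 [ 508 -392    2] 0.65
scene basket_1 [ 604 -354    0] 0.65
[0.66663124 0.06708898]
[[315.7 291.1]]
190 [177, 169, 149, 136, 152, 165, 156, 146, 154, 148, 120, 120, 137, 147, 153, 142, 117, 105, 107, 106, 109, 120, 136, 139, 137, 147, 171, 175, 175, 174, 174, 174, 174, 174, 174, 174, 174, 175, 172, 154, 120, 106, 106, 106, 105, 104, 109, 130, 162, 177, 173, 151, 142, 162, 161, 133, 119, 126, 140, 157, 165, 149, 113, 74, 61]
205 [176, 163, 155, 162, 153, 134, 128, 147, 157, 156, 129, 107, 137, 174, 184, 183, 176, 163, 159, 158, 149, 132, 120, 114, 136, 168, 177, 176, 177, 173, 156, 126, 137, 167, 166, 151, 145, 143, 132, 114, 120, 139, 145, 146, 151, 157, 145, 125, 145, 178, 189, 190, 173, 128, 117, 149, 171, 175, 151, 118, 127, 153, 161, 133, 82]
218 [176, 164, 141, 130, 129, 129, 129, 128, 118, 97, 87, 85, 85, 85, 85, 85, 85, 86, 85, 85, 84, 84, 82, 81, 80, 78, 76, 70, 63, 62, 64, 66, 68, 71, 73, 75, 76, 79, 84, 88, 93, 94, 97, 99, 102, 102, 103, 104, 104, 104, 107, 109, 105, 105, 105, 109, 121, 133, 141, 148, 150, 152, 152, 151, 152]
```

```bash
python3 -m crank '[{"dx":0.15,"dy":0,"dz":-0.7,"wx":0,"wy":0,"wz":0},{"dx":0.15,"dy":0,"dz":-0.7,"wx":0,"wy":0,"wz":0},{"dx":0.15,"dy":-1,"dz":-0.7,"wx":0,"wy":0,"wz":0},{"dx":0.15,"dy":-2.5,"dz":-0.7,"wx":0,"wy":0,"wz":0},{"dx":0.15,"dy":-4,"dz":-0.7,"wx":0,"wy":0,"wz":0},{"dx":0.15,"dy":-5.5,"dz":-0.7,"wx":0,"wy":0,"wz":0},{"dx":0.15,"dy":-7,"dz":-0.7,"wx":0,"wy":0,"wz":0},{"dx":0.15,"dy":-8.3,"dz":-0.7,"wx":0,"wy":0,"wz":0},{"dx":0.15,"dy":-8.3,"dz":-0.7,"wx":0,"wy":0,"wz":0},{"dx":0.15,"dy":-8.3,"dz":-0.7,"wx":0,"wy":0,"wz":0}]' 0 60
python3 - <<'E'
from h import *
s=st(); go(*rk(0,70),.077+.1367,-94.45); print(rk(0,70))
for c in('side','scene'): arm.grab_frame(c); show(c,['basket_1_hook','basket_1','left_outer','right_outer'])
E
```

```text
t: 39.25
eef_pos: [0.6649, 0.0665, 0.2604]
ee_rot: [3.141, -0.0, -1.648]
force: [-0.2, -0.6, -1.7]
width: 0.0059
gripper_force: 60.0
39.25 [0.6649 0.0665 0.2604] [ 3.141 -0.    -1.648] w 0.0059 F [-0.2 -0.6 -1.7]
go [-0.07 -0.17  4.67] [ 0. -0.  0.]
[0.66663124 0.06708898]
side basket_1_hook [662  66 226] 0.66
side basket_1 [667  69 116] 0.74
side basket_1 [608 341   2] 0.63
side left_outer [673 144 190] 0.56
side right_outer [670  69 114] 0.34
scene basket_1_hook [664  67 226] 0.76
scene basket_1_hook [661  66 114] 0.71
scene basket_1 [ 604 -353    0] 0.93
scene basket_1 [606 342   0] 0.9
scene basket_1 [662  66 115] 0.71
scene basket_1 [ 506 -398    0] 0.57
scene left_outer [674 135 189] 0.85
scene right_outer [ 651 -144  190] 0.61
scene right_outer [ 426 -523   -1] 0.32
```

```bash
python3 -m crank '[{"dx":0,"dy":-0.1,"dz":0.7,"wx":0,"wy":0,"wz":0},{"dx":0,"dy":-0.1,"dz":1.4,"wx":0,"wy":0,"wz":0},{"dx":0,"dy":-0.1,"dz":2.1,"wx":0,"wy":0,"wz":0},{"dx":0,"dy":-0.1,"dz":2.7,"wx":0,"wy":0,"wz":0},{"dx":0,"dy":-0.1,"dz":3.2,"wx":0,"wy":0,"wz":0},{"dx":0,"dy":-0.1,"dz":3.6,"wx":0,"wy":0,"wz":0},{"dx":0,"dy":-0.1,"dz":3.9,"wx":0,"wy":0,"wz":0},{"dx":0,"dy":-0.1,"dz":4.1,"wx":0,"wy":0,"wz":0},{"dx":0,"dy":-0.1,"dz":4.1,"wx":0,"wy":0,"wz":0},{"dx":0,"dy":-0.1,"dz":4.1,"wx":0,"wy":0,"wz":0}]'
```

```text
t: 41.0
eef_pos: [0.6665, 0.0665, 0.22]
ee_rot: [-3.141, 0.0, -1.648]
force: [0.3, -1.1, -1.0]
width: 0.0056
gripper_force: 60.0
```

```bash
python3 -m crank '[{"dx":0,"dy":0,"dz":0.1,"wx":0,"wy":0,"wz":0},{"dx":0,"dy":0,"dz":0.2,"wx":0,"wy":0,"wz":0},{"dx":0,"dy":0,"dz":0.3,"wx":0,"wy":0,"wz":0},{"dx":0,"dy":0,"dz":0.4,"wx":0,"wy":0,"wz":0},{"dx":0,"dy":0,"dz":0.4,"wx":0,"wy":0,"wz":0},{"dx":0,"dy":0,"dz":0.4,"wx":0,"wy":0,"wz":0},{"dx":0,"dy":0,"dz":0.4,"wx":0,"wy":0,"wz":0},{"dx":0,"dy":0,"dz":0.4,"wx":0,"wy":0,"wz":0},{"dx":0,"dy":0,"dz":0.4,"wx":0,"wy":0,"wz":0},{"dx":0,"dy":0,"dz":0.4,"wx":0,"wy":0,"wz":0}]'
python3 - <<'E'
from h import *
for c in('side','scene'): arm.grab_frame(c); st(); show(c,['basket_1_hook','basket_1','left_outer','right_outer','left_inner'])
E
```

```text
t: 42.25
eef_pos: [0.6663, 0.0665, 0.2157]
ee_rot: [-3.141, 0.0, -1.648]
force: [4.7, -0.3, 3.8]
width: 0.0056
gripper_force: 60.0
42.3 [0.6663 0.0665 0.2157] [-3.141  0.    -1.648] w 0.0061 F [ 4.1 -0.   2. ]
side basket_1_hook [664  64 184] 0.89
side basket_1 [668  69  69] 0.72
side basket_1 [604 339  -3] 0.62
side basket_1 [669  66 182] 0.39
side left_outer [670 142 172] 0.57
side left_inner [670  64 182] 0.78
side left_inner [662  -2  -1] 0.56
42.6 [0.6662 0.0665 0.2157] [-3.141  0.    -1.648] w 0.0063 F [4.7 0.1 3.1]
scene basket_1_hook [666  64 180] 0.72
scene basket_1_hook [ 624 -104    9] 0.54
scene basket_1_hook [641 102   9] 0.43
scene basket_1 [606 340  -3] 0.92
scene basket_1 [ 504 -395    1] 0.81
scene basket_1 [665  68  68] 0.72
scene basket_1 [ 428 -526   -2] 0.68
scene basket_1 [ 604 -352    4] 0.59
scene left_outer [674 135 176] 0.85
scene right_outer [ 650 -143  204] 0.76
scene left_inner [668  65 184] 0.68
scene left_inner [ 503 -394    1] 0.31
```

```bash
python3 -m crank '[{"dx":0,"dy":0,"dz":-0.2,"wx":0,"wy":0,"wz":0},{"dx":0,"dy":0,"dz":-0.4,"wx":0,"wy":0,"wz":0},{"dx":0,"dy":0,"dz":-0.4,"wx":0,"wy":0,"wz":0},{"dx":0,"dy":0,"dz":-0.4,"wx":0,"wy":0,"wz":0},{"dx":0,"dy":0,"dz":-0.4,"wx":0,"wy":0,"wz":0},{"dx":0,"dy":0,"dz":-0.4,"wx":0,"wy":0,"wz":0},{"dx":0,"dy":0,"dz":-0.4,"wx":0,"wy":0,"wz":0},{"dx":0,"dy":0,"dz":-0.4,"wx":0,"wy":0,"wz":0},{"dx":0,"dy":0,"dz":-0.4,"wx":0,"wy":0,"wz":0},{"dx":0,"dy":0,"dz":-0.4,"wx":0,"wy":0,"wz":0}]'
python3 -m crank '[{"dx":0,"dy":0,"dz":0,"wx":0,"wy":0,"wz":0},{"dx":0,"dy":0,"dz":0,"wx":0,"wy":0,"wz":0},{"dx":0,"dy":0,"dz":0,"wx":0,"wy":0,"wz":0},{"dx":0,"dy":0,"dz":0,"wx":0,"wy":0,"wz":0},{"dx":0,"dy":0,"dz":0,"wx":0,"wy":0,"wz":0},{"dx":0,"dy":0,"dz":0,"wx":0,"wy":0,"wz":0},{"dx":0,"dy":0,"dz":0,"wx":0,"wy":0,"wz":0},{"dx":0,"dy":0,"dz":0,"wx":0,"wy":0,"wz":0},{"dx":0,"dy":0,"dz":-1,"wx":0,"wy":0,"wz":0},{"dx":0,"dy":0,"dz":-3,"wx":0,"wy":0,"wz":0}]' 8.7
python3 -m crank '[{"dx":0,"dy":0,"dz":-3,"wx":0,"wy":0,"wz":0},{"dx":0,"dy":0,"dz":-7,"wx":0,"wy":0,"wz":0},{"dx":0,"dy":0,"dz":-10,"wx":0,"wy":0,"wz":0},{"dx":4,"dy":2,"dz":-10,"wx":0,"wy":0,"wz":0},{"dx":9,"dy":3,"dz":-10,"wx":0,"wy":0,"wz":0},{"dx":15,"dy":4,"dz":-10,"wx":0,"wy":0,"wz":0},{"dx":21,"dy":5,"dz":-10,"wx":0,"wy":0,"wz":0},{"dx":27,"dy":6,"dz":-10,"wx":0,"wy":0,"wz":0},{"dx":33,"dy":6,"dz":-10,"wx":0,"wy":0,"wz":0},{"dx":36,"dy":6,"dz":-8,"wx":0,"wy":0,"wz":0}]'
python3 - <<'E'
from h import *
st()
for c in('side','scene'): arm.grab_frame(c); show(c,['basket_1','basket_1_hook','left_outer','right_outer'])
save('wrist','w13'); show('wrist',['basket_1','basket_1_hook'])
E
```

```text
t: 44.1
eef_pos: [0.6658, 0.0663, 0.2195]
ee_rot: [3.141, -0.0, -1.648]
force: [0.6, 0.5, 0.9]
width: 0.0056
gripper_force: 60.0
t: 45.35
eef_pos: [0.6657, 0.0664, 0.2497]
ee_rot: [3.14, -0.001, -1.648]
force: [1.8, 0.2, 0.7]
width: 0.0868
gripper_force: 0.0
t: 46.6
eef_pos: [0.5784, -0.2911, 0.3319]
ee_rot: [-3.138, -0.001, -1.65]
force: [0.9, 1.1, 0.2]
width: 0.0868
gripper_force: 0.0
46.6 [ 0.5784 -0.2911  0.3319] [-3.138e+00 -1.000e-03 -1.650e+00] w 0.0868 F [0.9 1.1 0.2]
side basket_1 [ 602 -351   -1] 0.78
side basket_1 [605 341  -3] 0.69
side basket_1 [ 501 -397   -1] 0.64
side basket_1 [668  61  72] 0.63
side basket_1 [671 144 181] 0.25
side basket_1_hook [667  65 189] 0.73
side left_outer [673 145 184] 0.96
side right_outer [ 651 -142  199] 0.94
scene basket_1 [ 507 -396    3] 0.87
scene basket_1 [667  64 182] 0.73
scene basket_1 [ 604 -356   -2] 0.65
scene basket_1 [604 340  -3] 0.62
scene basket_1 [666  61  73] 0.6
scene basket_1_hook [669  66 187] 0.77
scene left_outer [673 136 185] 0.94
scene left_outer [ 606 -353    1] 0.51
scene left_outer [551 -96  47] 0.42
scene left_outer [569 105  45] 0.22
scene right_outer [ 647 -145  196] 0.98
scene right_outer [666  61  74] 0.26
wrist basket_1 [ 506 -396   -4] 0.92
```

The first basket hangs and the bar tilt is about 0.05, as expected. Since I'm out of picture views, I'll get the other baskets' yaw by fitting a simple silhouette model to the network masks.

```bash
cat >> h.py <<'E'
t_=np.linspace(0,2*np.pi,20); C_=np.c_[27*np.cos(t_),27*np.sin(t_)]
box=lambda x0,x1,y,z0,z1:np.array([(x,s*y,z) for x in(x0,x1) for s in(-1,1) for z in(z0,z1)],float)
quad=lambda xa,za,xb,zb:np.array([(xa,-9,za),(xa,9,za),(xb,-9,zb),(xb,9,zb)],float)
PARTS=[np.r_[np.c_[C_,0*t_],np.c_[C_,0*t_+50]],box(-31,-28,9,0,96),quad(-29,96,0,122),quad(0,122,20,95),box(-3,3,13,122,180)]
def sil(c,x,y,yaw):
    m=np.zeros((400,640),np.uint8); a=np.radians(yaw); M=np.array([[np.cos(a),-np.sin(a),0],[np.sin(a),np.cos(a),0],[0,0,1]])
    for p in PARTS: cv2.fillConvexPoly(m,cv2.convexHull(np.round(proj(c,(p@M.T)/1000+[x,y,0])*8).astype(np.int32)),1,shift=3)
    return m>0
def fit(x,y,cams=('scene','side','wrist')):
    from scipy.optimize import minimize
    ms=[]
    for c in cams:
        arm.grab_frame(c); ds=[d['pixels'] for d in arm.masks_of(c,'basket_1')]
        w=lambda m:(m&sil(c,x,y,0)).sum()/max(1,m.sum())
        ds=[m for m in ds if m.sum()>60 and w(m)>.4]
        if ds: ms.append((c,max(ds,key=w)))
    def cost(p): 
        v=0
        for c,m in ms:
            s=sil(c,p[0],p[1],p[2]); v-=(s&m).sum()/(s|m).sum()
        return v/len(ms)
    r=[]
    for yw in range(-180,180,20): r.append((cost((x,y,yw)),yw))
    o=[]
    for _,yw in sorted(r)[:4]:
        q=minimize(lambda p:cost((p[0]/1000,p[1]/1000,p[2])),[x*1000,y*1000,yw],method='Nelder-Mead',options=dict(initial_simplex=[[x*1000,y*1000,yw],[x*1000+6,y*1000,yw],[x*1000,y*1000+6,yw],[x*1000,y*1000,yw+12]],xatol=.3,fatol=1e-3)); o.append((round(q.fun,3),np.round(q.x,1).tolist()))
    print([(c,int(m.sum())) for c,m in ms],sorted(o)[:3])
E
python3 - <<'E'
from h import *
fit(.604,.341); fit(.604,-.353); fit(.504,-.396)
E
```

```text
[('scene', 519), ('side', 516)] [(np.float64(-0.818), [601.5, 340.2, 13.1]), (np.float64(-0.818), [602.6, 341.6, 13.2]), (np.float64(-0.817), [603.6, 341.9, 15.0])]Traceback (most recent call last):
  File "<stdin>", line 2, in <module>
  File "h.py", line 51, in fit
    q=minimize(lambda p:cost((p[0]/1000,p[1]/1000,p[2])),[x*1000,y*1000,yw],method='Nelder-Mead',options=dict(initial_simplex=[[x*1000,y*1000,yw],[x*1000+6,y*1000,yw],[x*1000,y*1000+6,yw],[x*1000,y*1000,yw+12]],xatol=.3,fatol=1e-3)); o.append((round(q.fun,3),np.round(q.x,1).tolist()))
    res = _minimize_neldermead(fun, x0, args, callback, bounds=bounds,
                               **options)
    fxcc = func(xcc)
    fx = function(np.copy(x), *(wrapper_args + args))
  File "h.py", line 51, in <lambda>
    q=minimize(lambda p:cost((p[0]/1000,p[1]/1000,p[2])),[x*1000,y*1000,yw],method='Nelder-Mead',options=dict(initial_simplex=[[x*1000,y*1000,yw],[x*1000+6,y*1000,yw],[x*1000,y*1000+6,yw],[x*1000,y*1000,yw+12]],xatol=.3,fatol=1e-3)); o.append((round(q.fun,3),np.round(q.x,1).tolist()))
                        ~~~~^^^^^^^^^^^^^^^^^^^^^^^^^^^^
  File "h.py", line 45, in cost
    s=sil(c,p[0],p[1],p[2]); v-=(s&m).sum()/(s|m).sum()
  File "h.py", line 32, in sil
    for p in PARTS: cv2.fillConvexPoly(m,cv2.convexHull(np.round(proj(c,(p@M.T)/1000+[x,y,0])*8).astype(np.int32)),1,shift=3)
                                                                 ~~~~^^^^^^^^^^^^^^^^^^^^^^^^
  File "h.py", line 22, in proj
    k=arm.calibration(c); T=np.linalg.inv(k['world_from_camera']); p=np.atleast_2d(P)@T[:3,:3].T+T[:3,3]
ValueError: time passes only in moves, steps and waits
```

```bash
cat >> h.py <<'E'
class K_:
    c={}
def cal(c):
    if c not in K_.c: K_.c[c]=arm.calibration(c)
    return K_.c[c]
def proj(c,P):
    k=cal(c); T=np.linalg.inv(k['world_from_camera']); p=np.atleast_2d(P)@T[:3,:3].T+T[:3,3]
    return np.c_[p[:,0]/p[:,2]*k['fx']+k['cx'],p[:,1]/p[:,2]*k['fy']+k['cy']]
E
python3 - <<'E'
from h import *
st(); fit(.604,-.353); fit(.504,-.396); st()
E
```

```text
47.85 [ 0.5784 -0.2879  0.3295] [ 3.142 -0.    -1.648] w 0.0868 F [ 0.3 -0.2 -0.2]
[('scene', 335), ('side', 326)] [(np.float64(-0.674), [603.5, -358.8, 35.5]), (np.float64(-0.674), [603.6, -359.0, 32.1]), (np.float64(-0.672), [602.0, -355.0, 35.2])]
[('scene', 272), ('side', 344), ('wrist', 1912)] [(np.float64(-0.75), [502.1, -397.7, -9.3]), (np.float64(-0.749), [502.5, -398.5, -11.1]), (np.float64(-0.748), [502.3, -398.4, -9.1])]
48.45 [ 0.5785 -0.2878  0.3296] [-3.142  0.    -1.648] w 0.0868 F [-0.1  0.6  0.6]
```

```bash
python3 -m crank '[{"dx":3,"dy":2,"dz":0,"wx":0,"wy":0,"wz":2},{"dx":6,"dy":4,"dz":1,"wx":0,"wy":0,"wz":5.5},{"dx":9,"dy":6,"dz":3,"wx":0,"wy":0,"wz":5.5},{"dx":11.5,"dy":6.7,"dz":6,"wx":0,"wy":0,"wz":5.5},{"dx":11.5,"dy":6.7,"dz":6,"wx":0,"wy":0,"wz":5.5},{"dx":11.5,"dy":6.7,"dz":6,"wx":0,"wy":0,"wz":5.5},{"dx":11.5,"dy":6.7,"dz":6,"wx":0,"wy":0,"wz":5.5},{"dx":11.5,"dy":6.7,"dz":6,"wx":0,"wy":0,"wz":5.5},{"dx":11.5,"dy":6.7,"dz":6,"wx":0,"wy":0,"wz":5.5},{"dx":11.5,"dy":6.7,"dz":6,"wx":0,"wy":0,"wz":5.5}]'
python3 - <<'E'
from h import *
s=st(); im=save('wrist','w14'); show('wrist',['basket_1','basket_1_hook']); fit(.504,-.397,('wrist','side')); fit(.604,-.355)
go(.503,-.397,.136,-100)
g=im.max(2).astype(int)
for v in (182,190,198,206): print(v,g[v,285:355].tolist())
print(proj('wrist',[[.503,-.397,.18]]))
E
```

```text
t: 49.7
eef_pos: [0.5029, -0.3971, 0.2697]
ee_rot: [-3.141, -0.0, -1.744]
force: [-0.2, -0.2, 0.6]
width: 0.0872
gripper_force: 0.0
49.7 [ 0.5029 -0.3971  0.2697] [-3.141 -0.    -1.744] w 0.0872 F [-0.2 -0.2  0.6]
wrist basket_1 [ 604 -356    0] 0.68
wrist basket_1 [ 504 -396   -9] 0.62
[('wrist', 2062), ('side', 397)] [(np.float64(-0.836), [503.8, -396.5, -5.9]), (np.float64(-0.833), [503.3, -396.8, -7.3]), (np.float64(-0.833), [503.4, -396.5, -6.3])]
[('scene', 400), ('side', 328), ('wrist', 1564)] [(np.float64(-0.653), [604.0, -356.3, 34.2]), (np.float64(-0.652), [602.5, -358.4, 34.8]), (np.float64(-0.65), [603.8, -355.3, 32.8])]
go [-0.04 -0.02 13.36] [ 0.  -0.   0.1]
182 [201, 201, 201, 200, 200, 201, 200, 201, 201, 197, 179, 142, 113, 103, 97, 87, 83, 81, 77, 76, 76, 76, 76, 76, 76, 75, 71, 63, 58, 61, 63, 66, 68, 77, 89, 92, 93, 93, 93, 93, 92, 93, 93, 96, 97, 96, 98, 107, 110, 101, 97, 93, 93, 93, 93, 92, 93, 93, 101, 132, 175, 197, 201, 201, 201, 200, 201, 201, 201, 201]
190 [201, 201, 201, 201, 201, 201, 200, 201, 201, 201, 197, 181, 147, 124, 119, 119, 119, 119, 119, 118, 
[... 270 characters left out ...]
, 201, 201, 201, 200, 201, 201, 201, 201, 201, 201, 201, 201, 201, 200, 200, 200, 200, 200, 201, 199, 194, 169, 116, 87, 88, 90, 92, 92, 103, 142, 187, 199, 200, 200, 201, 201, 201, 201, 201, 201, 201, 201, 201, 201, 201, 200, 200, 201, 201, 200, 200, 201, 201, 201, 201, 201, 201, 201, 201, 201, 201, 201, 200, 201, 200]
206 [200, 201, 200, 200, 201, 201, 201, 201, 201, 201, 201, 201, 200, 200, 200, 201, 200, 200, 200, 201, 201, 201, 201, 201, 201, 197, 178, 132, 94, 88, 91, 92, 92, 98, 138, 187, 200, 201, 200, 201, 201, 200, 201, 201, 201, 200, 201, 201, 201, 200, 201, 201, 201, 201, 200, 200, 201, 201, 200, 201, 201, 201, 201, 201, 201, 201, 201, 200, 200, 201]
[[316.18193829 204.08180418]]
```

```bash
python3 -m crank '[{"dx":0,"dy":0,"dz":4,"wx":0,"wy":0,"wz":0},{"dx":0,"dy":0,"dz":8,"wx":0,"wy":0,"wz":0},{"dx":0,"dy":0,"dz":11,"wx":0,"wy":0,"wz":0},{"dx":0,"dy":0,"dz":13.4,"wx":0,"wy":0,"wz":0},{"dx":0,"dy":0,"dz":13.4,"wx":0,"wy":0,"wz":0},{"dx":0,"dy":0,"dz":13.4,"wx":0,"wy":0,"wz":0},{"dx":0,"dy":0,"dz":13.4,"wx":0,"wy":0,"wz":0},{"dx":0,"dy":0,"dz":13.4,"wx":0,"wy":0,"wz":0},{"dx":0,"dy":0,"dz":13.4,"wx":0,"wy":0,"wz":0},{"dx":0,"dy":0,"dz":13.4,"wx":0,"wy":0,"wz":0}]'
python3 -m crank '[{"dx":0,"dy":0,"dz":0,"wx":0,"wy":0,"wz":0},{"dx":0,"dy":0,"dz":0,"wx":0,"wy":0,"wz":0},{"dx":0,"dy":0,"dz":0,"wx":0,"wy":0,"wz":0},{"dx":0,"dy":0,"dz":0,"wx":0,"wy":0,"wz":0},{"dx":0,"dy":0,"dz":0,"wx":0,"wy":0,"wz":0},{"dx":0,"dy":0,"dz":0,"wx":0,"wy":0,"wz":0},{"dx":0,"dy":0,"dz":0,"wx":0,"wy":0,"wz":0},{"dx":0,"dy":0,"dz":0,"wx":0,"wy":0,"wz":0},{"dx":0,"dy":0,"dz":-2,"wx":0,"wy":0,"wz":0},{"dx":0,"dy":0,"dz":-4,"wx":0,"wy":0,"wz":0}]' 0 60
python3 - <<'E'
from h import *
st(); go(*rk(-85,-140),.125+.136,-94.45)
E
```

```text
t: 51.6
eef_pos: [0.5028, -0.3974, 0.1358]
ee_rot: [-3.141, -0.0, -1.744]
force: [0.1, 0.2, 0.2]
width: 0.087
gripper_force: 0.0
t: 52.85
eef_pos: [0.5024, -0.3971, 0.1754]
ee_rot: [3.14, 0.001, -1.744]
force: [0.2, 0.3, -1.8]
width: 0.0058
gripper_force: 60.0
52.85 [ 0.5024 -0.3971  0.1754] [ 3.140e+00  1.000e-03 -1.744e+00] w 0.0058 F [ 0.2  0.3 -1.8]
go [-26.84  -1.71  -8.55] [ 0.1  0.  -5.5]
```

```bash
python3 -m crank '[{"dx":0,"dy":0,"dz":-4,"wx":0,"wy":0,"wz":0},{"dx":-2,"dy":0,"dz":-8.5,"wx":0,"wy":0,"wz":0},{"dx":-6,"dy":-0.4,"dz":-8.5,"wx":0,"wy":0,"wz":-2},{"dx":-11,"dy":-0.7,"dz":-8.5,"wx":0,"wy":0,"wz":-5.5},{"dx":-16,"dy":-1,"dz":-8.5,"wx":0,"wy":0,"wz":-5.5},{"dx":-21,"dy":-1.3,"dz":-8.5,"wx":0,"wy":0,"wz":-5.5},{"dx":-24.5,"dy":-1.6,"dz":-8.5,"wx":0,"wy":0,"wz":-5.5},{"dx":-26.8,"dy":-1.7,"dz":-8.5,"wx":0,"wy":0,"wz":-5.5},{"dx":-26.8,"dy":-1.7,"dz":-8.5,"wx":0,"wy":0,"wz":-5.5},{"dx":-26.8,"dy":-1.7,"dz":-8.5,"wx":0,"wy":0,"wz":-5.5}]'
python3 - <<'E'
from h import *
s=st(); go(*rk(0,-140),.125+.136,-94.45); print(rk(0,-140))
for c in('wrist','side','scene'): arm.grab_frame(c); show(c,['right_outer','basket_1_hook','basket_1'])
E
```

```text
t: 54.1
eef_pos: [0.5654, -0.1364, 0.2603]
ee_rot: [3.141, -0.0, -1.648]
force: [0.5, -0.4, -2.2]
width: 0.0056
gripper_force: 60.0
54.1 [ 0.5654 -0.1364  0.2603] [ 3.141 -0.    -1.648] w 0.0056 F [ 0.5 -0.4 -2.2]
go [-0.07 -8.51 -0.07] [ 0. -0.  0.]
[ 0.65033753 -0.14227796]
wrist right_outer [ 645 -144  200] 0.93
wrist right_outer [ 564 -133  110] 0.64
wrist basket_1 [ 565 -134  111] 0.62
side right_outer [ 653 -139  195] 0.76
side basket_1_hook [600 342 111] 0.67
side basket_1_hook [665  66 186] 0.59
side basket_1_hook [659  -1  -1] 0.31
side basket_1 [604 340  -2] 0.8
side basket_1 [ 563 -135  118] 0.79
side basket_1 [673  61  74] 0.7
side basket_1 [ 603 -353   -4] 0.43
scene right_outer [ 650 -142  194] 0.56
scene basket_1_hook [668  64 184] 0.72
scene basket_1 [604 340  -2] 0.9
scene basket_1 [ 567 -139  118] 0.82
scene basket_1 [665  64  72] 0.69
scene basket_1 [ 605 -356    0] 0.67
```

```bash
python3 -m crank '[{"dx":-0.05,"dy":0,"dz":-0.3,"wx":0,"wy":0,"wz":0},{"dx":-0.05,"dy":-1,"dz":-0.3,"wx":0,"wy":0,"wz":0},{"dx":-0.05,"dy":-2.5,"dz":-0.3,"wx":0,"wy":0,"wz":0},{"dx":-0.05,"dy":-4,"dz":-0.3,"wx":0,"wy":0,"wz":0},{"dx":-0.05,"dy":-5.5,"dz":-0.3,"wx":0,"wy":0,"wz":0},{"dx":-0.05,"dy":-7,"dz":-0.3,"wx":0,"wy":0,"wz":0},{"dx":-0.05,"dy":-8.4,"dz":-0.3,"wx":0,"wy":0,"wz":0},{"dx":-0.05,"dy":-8.5,"dz":-0.3,"wx":0,"wy":0,"wz":0},{"dx":-0.05,"dy":-8.5,"dz":-0.3,"wx":0,"wy":0,"wz":0},{"dx":-0.05,"dy":-8.5,"dz":-0.3,"wx":0,"wy":0,"wz":0}]'
python3 -m crank '[{"dx":0,"dy":0,"dz":0.6,"wx":0,"wy":0,"wz":0},{"dx":0,"dy":0,"dz":1.2,"wx":0,"wy":0,"wz":0},{"dx":0,"dy":0,"dz":1.8,"wx":0,"wy":0,"wz":0},{"dx":0,"dy":0,"dz":2.4,"wx":0,"wy":0,"wz":0},{"dx":0,"dy":0,"dz":2.9,"wx":0,"wy":0,"wz":0},{"dx":0,"dy":0,"dz":3.3,"wx":0,"wy":0,"wz":0},{"dx":0,"dy":0,"dz":3.5,"wx":0,"wy":0,"wz":0},{"dx":0,"dy":0,"dz":3.5,"wx":0,"wy":0,"wz":0},{"dx":0,"dy":0,"dz":3.5,"wx":0,"wy":0,"wz":0},{"dx":0,"dy":0,"dz":3.5,"wx":0,"wy":0,"wz":0}]'
python3 - <<'E'
from h import *
for c in('side','scene'): arm.grab_frame(c); st(); show(c,['basket_1_hook','basket_1','left_outer','right_outer'])
E
```

```text
t: 55.95
eef_pos: [0.6502, -0.1423, 0.2638]
ee_rot: [-3.141, 0.0, -1.648]
force: [-0.5, -0.7, -1.6]
width: 0.0056
gripper_force: 60.0
t: 57.2
eef_pos: [0.6506, -0.1423, 0.2288]
ee_rot: [-3.141, 0.0, -1.648]
force: [0.2, -0.0, -1.3]
width: 0.006
gripper_force: 60.0
57.25 [ 0.6506 -0.1423  0.2288] [-3.141  0.    -1.648] w 0.0056 F [-1.2 -0.2 -1.6]
side basket_1_hook [666  64 185] 0.73
side basket_1_hook [ 646 -140   83] 0.58
side basket_1 [ 604 -352   -1] 0.7
side basket_1 [604 342   0] 0.67
side basket_1 [ 650 -143   87] 0.56
side left_outer [674 146 184] 0.95
side right_outer [ 432 -518   -1] 0.35
57.5 [ 0.6505 -0.1423  0.2286] [-3.142  0.    -1.648] w 0.0056 F [ 0.4 -0.2 -2. ]
scene basket_1_hook [668  65 186] 0.89
scene basket_1_hook [603 342 113] 0.71
scene basket_1_hook [675 137 184] 0.68
scene basket_1 [666  62  73] 0.94
scene basket_1 [606 338  -4] 0.89
scene basket_1 [ 651 -139   86] 0.78
scene basket_1 [ 605 -356    1] 0.55
scene left_outer [672 137 182] 0.61
scene left_outer [656 -67 192] 0.57
scene left_outer [668  64  74] 0.45
scene right_outer [ 652 -147  195] 0.67
scene right_outer [ 604 -356    0] 0.49
```

```bash
python3 -m crank '[{"dx":0,"dy":0,"dz":0.2,"wx":0,"wy":0,"wz":0},{"dx":0,"dy":0,"dz":0.4,"wx":0,"wy":0,"wz":0},{"dx":0,"dy":0,"dz":0.6,"wx":0,"wy":0,"wz":0},{"dx":0,"dy":0,"dz":0.8,"wx":0,"wy":0,"wz":0},{"dx":0,"dy":0,"dz":1,"wx":0,"wy":0,"wz":0},{"dx":0,"dy":0,"dz":1.2,"wx":0,"wy":0,"wz":0},{"dx":0,"dy":0,"dz":1.4,"wx":0,"wy":0,"wz":0},{"dx":0,"dy":0,"dz":1.6,"wx":0,"wy":0,"wz":0},{"dx":0,"dy":0,"dz":1.6,"wx":0,"wy":0,"wz":0},{"dx":0,"dy":0,"dz":1.6,"wx":0,"wy":0,"wz":0}]'
python3 - <<'E'
from h import *
for c in('side','scene'): arm.grab_frame(c); st(); show(c,['left_outer','right_outer'])
E
```

```text
t: 58.95
eef_pos: [0.6505, -0.1423, 0.2126]
ee_rot: [-3.142, -0.0, -1.648]
force: [-0.3, -2.2, 0.8]
width: 0.0057
gripper_force: 60.0
59.0 [ 0.6505 -0.1423  0.2127] [-3.142 -0.    -1.648] w 0.0055 F [-0.9 -1.   0.2]
side left_outer [672 142 199] 0.97
side right_outer [ 649 -138  181] 0.68
59.15 [ 0.6505 -0.1423  0.2126] [-3.142 -0.    -1.648] w 0.0058 F [-1.7 -0.9 -0.4]
scene left_outer [673 137 195] 0.6
scene right_outer [ 651 -147  181] 0.86
scene right_outer [ 650 -138  181] 0.56
```

Seated, with the force near zero and the bar at about -0.05. I'll release, lift and go to the far-left basket.

```bash
python3 -m crank '[{"dx":0,"dy":0,"dz":0,"wx":0,"wy":0,"wz":0},{"dx":0,"dy":0,"dz":0,"wx":0,"wy":0,"wz":0},{"dx":0,"dy":0,"dz":0,"wx":0,"wy":0,"wz":0},{"dx":0,"dy":0,"dz":0,"wx":0,"wy":0,"wz":0},{"dx":0,"dy":0,"dz":0,"wx":0,"wy":0,"wz":0},{"dx":0,"dy":0,"dz":0,"wx":0,"wy":0,"wz":0},{"dx":0,"dy":0,"dz":0,"wx":0,"wy":0,"wz":0},{"dx":0,"dy":0,"dz":0,"wx":0,"wy":0,"wz":0},{"dx":0,"dy":0,"dz":-1,"wx":0,"wy":0,"wz":0},{"dx":0,"dy":0,"dz":-3,"wx":0,"wy":0,"wz":0}]' 8.7
python3 -m crank '[{"dx":0,"dy":0,"dz":-3,"wx":0,"wy":0,"wz":0},{"dx":0,"dy":0,"dz":-7,"wx":0,"wy":0,"wz":0},{"dx":0,"dy":0,"dz":-11,"wx":0,"wy":0,"wz":0},{"dx":-4,"dy":2,"dz":-11,"wx":0,"wy":0,"wz":0},{"dx":-10,"dy":4,"dz":-11,"wx":0,"wy":0,"wz":0},{"dx":-16,"dy":6,"dz":-11,"wx":0,"wy":0,"wz":0},{"dx":-22,"dy":8,"dz":-11,"wx":0,"wy":0,"wz":0},{"dx":-28,"dy":8,"dz":-11,"wx":0,"wy":0,"wz":0},{"dx":-34,"dy":8,"dz":-11,"wx":0,"wy":0,"wz":0},{"dx":-40,"dy":8,"dz":-11,"wx":0,"wy":0,"wz":0}]'
python3 - <<'E'
from h import *
s=st()
for c in('side','scene'): arm.grab_frame(c); show(c,['left_outer','right_outer','basket_1'])
fit(.604,.341); go(.604,.341,.27,-75)
E
```

```text
t: 60.5
eef_pos: [0.6502, -0.1423, 0.2427]
ee_rot: [3.14, -0.0, -1.648]
force: [0.3, 0.0, 0.7]
width: 0.0868
gripper_force: 0.0
t: 61.75
eef_pos: [0.6014, 0.2646, 0.354]
ee_rot: [-3.14, 0.001, -1.648]
force: [2.0, 0.5, -0.6]
width: 0.0871
gripper_force: 0.0
61.75 [0.6014 0.2646 0.354 ] [-3.140e+00  1.000e-03 -1.648e+00] w 0.0871 F [ 2.   0.5 -0.6]
side left_outer [673 143 196] 0.4
side basket_1 [606 342  -1] 0.74
side basket_1 [672  71  79] 0.57
scene left_outer [674 135 196] 0.69
scene left_outer [395 361  -4] 0.63
scene right_outer [ 650 -144  185] 0.79
scene basket_1 [665  71  80] 0.89
scene basket_1 [ 654 -136   72] 0.86
scene basket_1 [ 605 -352    0] 0.84
scene basket_1 [605 340  -4] 0.63
[('scene', 524), ('side', 604), ('wrist', 1501)] [(np.float64(-0.87), [603.4, 342.5, 12.7]), (np.float64(-0.87), [603.7, 342.5, 15.1]), (np.float64(-0.869), [603.9, 341.5, 16.4])]
go [-7.88  0.39  8.29] [ -0.    0.  -19.5]
```

```bash
python3 -m crank '[{"dx":-4,"dy":0.2,"dz":2,"wx":0,"wy":0,"wz":-8},{"dx":-7.9,"dy":0.4,"dz":5,"wx":0,"wy":0,"wz":-16},{"dx":-7.9,"dy":0.4,"dz":8.3,"wx":0,"wy":0,"wz":-19.5},{"dx":-7.9,"dy":0.4,"dz":8.3,"wx":0,"wy":0,"wz":-19.5},{"dx":-7.9,"dy":0.4,"dz":8.3,"wx":0,"wy":0,"wz":-19.5},{"dx":-7.9,"dy":0.4,"dz":8.3,"wx":0,"wy":0,"wz":-19.5},{"dx":-7.9,"dy":0.4,"dz":8.3,"wx":0,"wy":0,"wz":-19.5},{"dx":-7.9,"dy":0.4,"dz":8.3,"wx":0,"wy":0,"wz":-19.5},{"dx":-7.9,"dy":0.4,"dz":8.3,"wx":0,"wy":0,"wz":-19.5},{"dx":-7.9,"dy":0.4,"dz":8.3,"wx":0,"wy":0,"wz":-19.5}]'
python3 - <<'E'
from h import *
s=st(); im=save('wrist','w15'); fit(.604,.342,('wrist','side','scene'))
go(.604,.342,.130,-75)
g=im.max(2).astype(int)
for v in (180,190,198,206,214): print(v,g[v,285:355].tolist())
E
```

```text
t: 63.7
eef_pos: [0.6037, 0.3417, 0.2695]
ee_rot: [3.142, -0.0, -1.308]
force: [0.2, 0.8, 0.4]
width: 0.0869
gripper_force: 0.0
63.7 [0.6037 0.3417 0.2695] [ 3.142 -0.    -1.308] w 0.0869 F [0.2 0.8 0.4]
[('wrist', 2052), ('side', 563), ('scene', 526)] [(np.float64(-0.873), [603.8, 342.5, 14.6]), (np.float64(-0.873), [603.8, 342.5, 14.8]), (np.float64(-0.873), [603.8, 342.5, 15.1])]
go [-0.02 -0.04 13.95] [ 0.  -0.   0.1]
180 [195, 194, 195, 195, 195, 194, 195, 195, 193, 178, 147, 124, 120, 119, 119, 119, 119, 118, 119, 118, 117, 116, 117, 115, 114, 111, 106, 92, 65, 55, 55, 58, 61, 70, 81, 87, 88, 91, 102, 118, 127, 129, 129, 128, 129, 130, 130, 130, 130, 130, 129, 129, 130, 129, 130, 130, 129, 129, 134, 157, 186, 195, 195, 195, 195, 194, 195, 195, 195, 194]
190 [195, 195, 194, 195, 195, 195, 195, 195, 195, 195, 191, 173, 139, 123, 121, 121, 121, 121, 121, 120, 120, 121, 120, 120, 120, 118, 108, 95, 104, 113, 116, 114, 109, 99, 91, 96, 112, 126, 131, 132, 132, 131, 131, 132, 132, 133, 132, 133, 133, 133, 133, 133, 132, 132, 131, 131, 132, 132, 140, 164, 188, 195, 195, 195, 195, 195,
[... 385 characters left out ...]
 195, 195, 194, 195, 195, 195, 195, 195, 195, 194, 195, 195, 195, 195, 195, 195, 195, 195, 195, 195, 195, 195, 195, 195, 191, 172, 138, 138, 147, 148, 142, 135, 141, 168, 189, 194, 195, 195, 194, 195, 195, 195, 194, 195, 195, 195, 195, 195, 195, 195, 195, 195, 194, 195, 195, 195, 195, 195, 195, 194, 195, 194, 195, 195, 195, 195, 195, 195, 195]
214 [195, 195, 195, 195, 195, 195, 195, 195, 195, 195, 195, 195, 195, 195, 195, 194, 195, 195, 195, 195, 194, 192, 188, 185, 178, 162, 145, 127, 135, 150, 150, 141, 131, 128, 140, 147, 140, 136, 138, 146, 156, 160, 161, 171, 186, 193, 193, 191, 194, 195, 195, 196, 195, 195, 195, 195, 195, 195, 195, 195, 195, 195, 195, 195, 195, 195, 195, 194, 195, 195]
```

```bash
python3 -m crank '[{"dx":0,"dy":0,"dz":4,"wx":0,"wy":0,"wz":0},{"dx":0,"dy":0,"dz":8,"wx":0,"wy":0,"wz":0},{"dx":0,"dy":0,"dz":11,"wx":0,"wy":0,"wz":0},{"dx":0,"dy":0,"dz":13.4,"wx":0,"wy":0,"wz":0},{"dx":0,"dy":0,"dz":13.4,"wx":0,"wy":0,"wz":0},{"dx":0,"dy":0,"dz":13.4,"wx":0,"wy":0,"wz":0},{"dx":0,"dy":0,"dz":13.4,"wx":0,"wy":0,"wz":0},{"dx":0,"dy":0,"dz":13.4,"wx":0,"wy":0,"wz":0},{"dx":0,"dy":0,"dz":13.4,"wx":0,"wy":0,"wz":0},{"dx":0,"dy":0,"dz":13.4,"wx":0,"wy":0,"wz":0}]'
python3 -m crank '[{"dx":0,"dy":0,"dz":0,"wx":0,"wy":0,"wz":0},{"dx":0,"dy":0,"dz":0,"wx":0,"wy":0,"wz":0},{"dx":0,"dy":0,"dz":0,"wx":0,"wy":0,"wz":0},{"dx":0,"dy":0,"dz":0,"wx":0,"wy":0,"wz":0},{"dx":0,"dy":0,"dz":0,"wx":0,"wy":0,"wz":0},{"dx":0,"dy":0,"dz":0,"wx":0,"wy":0,"wz":0},{"dx":0,"dy":0,"dz":0,"wx":0,"wy":0,"wz":0},{"dx":0,"dy":0,"dz":0,"wx":0,"wy":0,"wz":0},{"dx":0,"dy":0,"dz":-2,"wx":0,"wy":0,"wz":0},{"dx":0,"dy":0,"dz":-4,"wx":0,"wy":0,"wz":0}]' 0 60
python3 - <<'E'
from h import *
st(); go(*rk(-85,140),.264,-94.45)
E
```

```text
t: 65.3
eef_pos: [0.6037, 0.3418, 0.1358]
ee_rot: [-3.141, 0.0, -1.308]
force: [0.3, -1.1, -1.0]
width: 0.0873
gripper_force: 0.0
t: 66.55
eef_pos: [0.6033, 0.3415, 0.1753]
ee_rot: [3.14, -0.001, -1.308]
force: [-0.2, -0.5, -1.6]
width: 0.0057
gripper_force: 60.0
66.55 [0.6033 0.3415 0.1753] [ 3.140e+00 -1.000e-03 -1.308e+00] w 0.0057 F [-0.2 -0.5 -1.6]
go [18.71  6.7  -8.85] [ 0.1 -0.  19.5]
```

```bash
python3 -m crank '[{"dx":0,"dy":0,"dz":-4,"wx":0,"wy":0,"wz":0},{"dx":1,"dy":0.5,"dz":-8.8,"wx":0,"wy":0,"wz":3},{"dx":4,"dy":1.5,"dz":-8.8,"wx":0,"wy":0,"wz":9},{"dx":8,"dy":3,"dz":-8.8,"wx":0,"wy":0,"wz":16},{"dx":12,"dy":4.5,"dz":-8.8,"wx":0,"wy":0,"wz":19.5},{"dx":16,"dy":5.8,"dz":-8.8,"wx":0,"wy":0,"wz":19.5},{"dx":18.7,"dy":6.7,"dz":-8.8,"wx":0,"wy":0,"wz":19.5},{"dx":18.7,"dy":6.7,"dz":-8.8,"wx":0,"wy":0,"wz":19.5},{"dx":18.7,"dy":6.7,"dz":-8.8,"wx":0,"wy":0,"wz":19.5},{"dx":18.7,"dy":6.7,"dz":-8.8,"wx":0,"wy":0,"wz":19.5}]'
python3 - <<'E'
from h import *
s=st(); go(*rk(0,140),.264,-94.45); print(rk(0,140),rk(0,70))
for c in('wrist','side','scene'): arm.grab_frame(c); show(c,['left_outer','basket_1_hook','basket_1'])
E
```

```text
t: 67.8
eef_pos: [0.5876, 0.1445, 0.2633]
ee_rot: [3.141, -0.0, -1.647]
force: [0.3, -0.7, -1.3]
width: 0.0055
gripper_force: 60.0
67.8 [0.5876 0.1445 0.2633] [ 3.141 -0.    -1.647] w 0.0055 F [ 0.3 -0.7 -1.3]
go [ 0.11 -8.48 -0.07] [ 0.  -0.   0.1]
[0.67206247 0.13687796] [0.66663124 0.06708898]
wrist left_outer [672 133 192] 0.68
wrist basket_1_hook [665  64 194] 0.7
wrist basket_1 [668  75  82] 0.63
wrist basket_1 [589 147 117] 0.59
wrist basket_1 [588 144 230] 0.33
side left_outer [672 144 198] 0.57
side basket_1_hook [668  68 194] 0.91
side basket_1_hook [587 145 117] 0.49
side basket_1 [671  71  80] 0.85
side basket_1 [588 145 120] 0.82
scene left_outer [672 137 198] 0.69
scene basket_1_hook [667  64 191] 0.91
scene basket_1_hook [586 145 230] 0.73
scene basket_1 [ 607 -353    1] 0.91
scene basket_1 [587 145 119] 0.88
scene basket_1 [ 651 -137   73] 0.75
scene basket_1 [ 624 -104   12] 0.59
scene basket_1 [ 427 -524   -2] 0.25
```

```bash
python3 -m crank '[{"dx":0.05,"dy":0,"dz":-0.2,"wx":0,"wy":0,"wz":0},{"dx":0.05,"dy":-1,"dz":-0.2,"wx":0,"wy":0,"wz":0},{"dx":0.05,"dy":-2.5,"dz":-0.2,"wx":0,"wy":0,"wz":0},{"dx":0.05,"dy":-4,"dz":-0.2,"wx":0,"wy":0,"wz":0},{"dx":0.05,"dy":-5.5,"dz":-0.2,"wx":0,"wy":0,"wz":0},{"dx":0.05,"dy":-7,"dz":-0.2,"wx":0,"wy":0,"wz":0},{"dx":0.05,"dy":-8.4,"dz":-0.2,"wx":0,"wy":0,"wz":0},{"dx":0.05,"dy":-8.5,"dz":-0.2,"wx":0,"wy":0,"wz":0},{"dx":0.05,"dy":-8.5,"dz":-0.2,"wx":0,"wy":0,"wz":0},{"dx":0.05,"dy":-8.5,"dz":-0.2,"wx":0,"wy":0,"wz":0}]'
python3 -m crank '[{"dx":0,"dy":0,"dz":0.6,"wx":0,"wy":0,"wz":0},{"dx":0,"dy":0,"dz":1.2,"wx":0,"wy":0,"wz":0},{"dx":0,"dy":0,"dz":1.8,"wx":0,"wy":0,"wz":0},{"dx":0,"dy":0,"dz":2.4,"wx":0,"wy":0,"wz":0},{"dx":0,"dy":0,"dz":2.9,"wx":0,"wy":0,"wz":0},{"dx":0,"dy":0,"dz":3.3,"wx":0,"wy":0,"wz":0},{"dx":0,"dy":0,"dz":3.7,"wx":0,"wy":0,"wz":0},{"dx":0,"dy":0,"dz":4,"wx":0,"wy":0,"wz":0},{"dx":0,"dy":0,"dz":4.3,"wx":0,"wy":0,"wz":0},{"dx":0,"dy":0,"dz":4.6,"wx":0,"wy":0,"wz":0}]'
python3 - <<'E'
from h import *
for c in('side','scene'): arm.grab_frame(c); st(); show(c,['basket_1_hook','basket_1','left_outer','right_outer'])
E
```

```text
t: 69.65
eef_pos: [0.672, 0.1368, 0.2658]
ee_rot: [-3.141, 0.0, -1.648]
force: [0.1, 0.2, -2.0]
width: 0.0055
gripper_force: 60.0
t: 70.9
eef_pos: [0.6726, 0.1368, 0.2197]
ee_rot: [-3.141, 0.0, -1.648]
force: [-0.1, 1.1, -0.3]
width: 0.0053
gripper_force: 60.0
70.95 [0.6725 0.1367 0.2193] [-3.141  0.    -1.648] w 0.0055 F [ 1.6  1.  -0.3]
side basket_1 [673 135  76] 0.98
side basket_1 [674  67  74] 0.49
side left_outer [672 144 189] 0.53
side left_outer [672 135  76] 0.21
71.2 [0.6726 0.1367 0.2198] [-3.141  0.    -1.648] w 0.0059 F [1.4 1.  0. ]
scene basket_1_hook [664  64 190] 0.71
scene basket_1_hook [ 606 -352  117] 0.36
scene basket_1 [ 603 -355    1] 0.83
scene basket_1 [676 136  73] 0.83
scene basket_1 [669  64  78] 0.59
scene basket_1 [ 651 -144   78] 0.59
scene left_outer [672 139 190] 0.52
scene right_outer [ 651 -143  191] 0.64
scene right_outer [667  71 192] 0.31
```

Now the bar is level and partly loaded. I'll lower another 6 mm, release, lift and go towards the last basket.

```bash
python3 -m crank '[{"dx":0,"dy":0,"dz":0.2,"wx":0,"wy":0,"wz":0},{"dx":0,"dy":0,"dz":0.4,"wx":0,"wy":0,"wz":0},{"dx":0,"dy":0,"dz":0.6,"wx":0,"wy":0,"wz":0},{"dx":0,"dy":0,"dz":0.6,"wx":0,"wy":0,"wz":0},{"dx":0,"dy":0,"dz":0.6,"wx":0,"wy":0,"wz":0},{"dx":0,"dy":0,"dz":0.6,"wx":0,"wy":0,"wz":0},{"dx":0,"dy":0,"dz":0.6,"wx":0,"wy":0,"wz":0},{"dx":0,"dy":0,"dz":0.6,"wx":0,"wy":0,"wz":0},{"dx":0,"dy":0,"dz":0.6,"wx":0,"wy":0,"wz":0},{"dx":0,"dy":0,"dz":0.6,"wx":0,"wy":0,"wz":0}]'
python3 -m crank '[{"dx":0,"dy":0,"dz":0,"wx":0,"wy":0,"wz":0},{"dx":0,"dy":0,"dz":0,"wx":0,"wy":0,"wz":0},{"dx":0,"dy":0,"dz":0,"wx":0,"wy":0,"wz":0},{"dx":0,"dy":0,"dz":0,"wx":0,"wy":0,"wz":0},{"dx":0,"dy":0,"dz":0,"wx":0,"wy":0,"wz":0},{"dx":0,"dy":0,"dz":0,"wx":0,"wy":0,"wz":0},{"dx":0,"dy":0,"dz":0,"wx":0,"wy":0,"wz":0},{"dx":0,"dy":0,"dz":0,"wx":0,"wy":0,"wz":0},{"dx":0,"dy":0,"dz":-1,"wx":0,"wy":0,"wz":0},{"dx":0,"dy":0,"dz":-3,"wx":0,"wy":0,"wz":0}]' 8.7
python3 -m crank '[{"dx":0,"dy":0,"dz":-3,"wx":0,"wy":0,"wz":0},{"dx":0,"dy":0,"dz":-7,"wx":0,"wy":0,"wz":0},{"dx":0,"dy":0,"dz":-11,"wx":0,"wy":0,"wz":0},{"dx":4,"dy":2,"dz":-11,"wx":0,"wy":0,"wz":0},{"dx":10,"dy":4,"dz":-11,"wx":0,"wy":0,"wz":0},{"dx":16,"dy":6,"dz":-11,"wx":0,"wy":0,"wz":0},{"dx":22,"dy":8,"dz":-11,"wx":0,"wy":0,"wz":0},{"dx":28,"dy":8,"dz":-11,"wx":0,"wy":0,"wz":0},{"dx":34,"dy":8,"dz":-11,"wx":0,"wy":0,"wz":0},{"dx":40,"dy":8,"dz":-11,"wx":0,"wy":0,"wz":0}]'
python3 - <<'E'
from h import *
s=st()
for c in('side','scene'): arm.grab_frame(c); show(c,['left_outer','right_outer','basket_1','tray_a'])
fit(.604,-.354); go(.604,-.354,.27,-75)
E
```

```text
t: 72.65
eef_pos: [0.6725, 0.1367, 0.2136]
ee_rot: [-3.141, 0.0, -1.648]
force: [2.5, 0.9, -0.5]
width: 0.0061
gripper_force: 60.0
t: 73.9
eef_pos: [0.672, 0.1366, 0.2437]
ee_rot: [3.14, -0.001, -1.648]
force: [-0.6, -0.5, 0.0]
width: 0.087
gripper_force: 0.0
t: 75.15
eef_pos: [0.5613, -0.2579, 0.3549]
ee_rot: [-3.14, -0.0, -1.648]
force: [1.1, 0.3, 0.4]
width: 0.087
gripper_force: 0.0
75.15 [ 0.5613 -0.2579  0.3549] [-3.14  -0.    -1.648] w 0.087 F [1.1 0.3 0.4]
side left_outer [672 143 182] 0.61
side left_outer [666  67 185] 0.34
side left_outer [ 430 -518    0] 0.26
side right_outer [ 653 -140  196] 0.81
side basket_1 [ 602 -353   -5] 0.78
side basket_1 [667  61  71] 0.64
side basket_1 [672 131  70] 0.6
side basket_1 [ 646 -141   84] 0.56
side tray_a [639 103   6] 0.91
side tray_a [621 -96   9] 0.89
scene left_outer [671 137 182] 0.57
scene right_outer [ 649 -144  196] 0.84
scene right_outer [640 104   7] 0.37
scene right_outer [673 138 183] 0.3
scene basket_1 [674 132  68] 0.89
scene basket_1 [ 650 -143   82] 0.86
scene basket_1 [ 607 -355    3] 0.7
scene basket_1 [664  63  73] 0.66
scene tray_a [ 625 -106   11] 0.65
scene tray_a [639 103   8] 0.56
[('scene', 434), ('side', 296), ('wrist', 1458)] [(np.float64(-0.795), [604.1, -356.1, 32.5]), (np.float64(-0.794), [604.0, -356.3, 33.4]), (np.float64(-0.793), [604.1, -356.0, 34.0])]
go [ 9.48 -4.96  8.36] [ -0.   -0.  -19.4]
```

```bash
python3 -m crank '[{"dx":4,"dy":-2,"dz":2,"wx":0,"wy":0,"wz":-9},{"dx":9.7,"dy":-4.9,"dz":5,"wx":0,"wy":0,"wz":-18},{"dx":9.7,"dy":-4.9,"dz":8.4,"wx":0,"wy":0,"wz":-28},{"dx":9.7,"dy":-4.9,"dz":8.4,"wx":0,"wy":0,"wz":-37.4},{"dx":9.7,"dy":-4.9,"dz":8.4,"wx":0,"wy":0,"wz":-37.4},{"dx":9.7,"dy":-4.9,"dz":8.4,"wx":0,"wy":0,"wz":-37.4},{"dx":9.7,"dy":-4.9,"dz":8.4,"wx":0,"wy":0,"wz":-37.4},{"dx":9.7,"dy":-4.9,"dz":8.4,"wx":0,"wy":0,"wz":-37.4},{"dx":9.7,"dy":-4.9,"dz":8.4,"wx":0,"wy":0,"wz":-37.4},{"dx":9.7,"dy":-4.9,"dz":8.4,"wx":0,"wy":0,"wz":-37.4}]'
python3 - <<'E'
from h import *
s=st(); im=save('wrist','w16'); fit(.604,-.356,('wrist','side')); fit(.604,-.356,('wrist',))
g=im.max(2).astype(int)
for v in (180,190,198,206,214): print(v,g[v,290:345].tolist())
E
```

```text
t: 77.2
eef_pos: [0.6031, -0.3564, 0.2696]
ee_rot: [-3.142, -0.0, -0.995]
force: [0.5, 0.1, 1.3]
width: 0.0871
gripper_force: 0.0
77.2 [ 0.6031 -0.3564  0.2696] [-3.142 -0.    -0.995] w 0.0871 F [0.5 0.1 1.3]
[('wrist', 2018), ('side', 276)] [(np.float64(-0.743), [603.9, -354.0, 33.4]), (np.float64(-0.743), [604.0, -354.1, 33.9]), (np.float64(-0.743), [604.0, -354.1, 34.0])]
[('wrist', 2048)] [(np.float64(-0.95), [604.0, -354.0, 34.6]), (np.float64(-0.948), [603.7, -353.5, 34.4]), (np.float64(-0.947), [603.8, -353.6, 33.2])]
180 [220, 219, 217, 200, 156, 110, 89, 84, 84, 90, 106, 124, 131, 131, 137, 139, 138, 137, 131, 115, 91, 70, 63, 61, 63, 66, 75, 89, 101, 103, 104, 104, 105, 104, 104, 104, 104, 104, 103, 104, 104, 104, 104, 104, 103, 104, 104, 103, 103, 104, 104, 106, 124, 168, 209]
190 [219, 220, 219, 217, 198, 162, 145, 144, 143, 143, 143, 142, 143, 143, 142, 142, 142, 142, 139, 124, 96, 87, 92, 96, 97, 97, 95, 93, 103, 106, 110, 119, 132, 140, 142, 142, 143, 142, 143, 143, 143, 139, 134, 132, 131, 130, 130, 130, 129, 128, 128, 134, 154, 188, 214]
198 [219, 220, 220, 219, 219, 219, 219, 220, 219, 219, 219, 220, 219, 220, 220, 220, 219, 219, 215, 191, 136, 99, 96, 99, 101, 104, 116, 159, 205, 219, 219, 220, 219, 219, 220, 220, 220, 220, 219, 219, 220, 220, 220, 220, 220, 219, 219, 219, 219, 220, 219, 219, 219, 220, 220]
206 [220, 219, 219, 220, 219, 220, 219, 219, 220, 219, 219, 220, 220, 219, 219, 219, 220, 219, 216, 194, 143, 104, 99, 101, 103, 105, 116, 160, 207, 219, 220, 219, 219, 219, 219, 219, 219, 220, 219, 220, 220, 219, 219, 219, 220, 220, 219, 220, 220, 220, 220, 220, 219, 219, 219]
214 [219, 219, 219, 219, 220, 219, 220, 220, 220, 219, 220, 220, 219, 220, 220, 219, 219, 220, 216, 194, 141, 99, 98, 102, 104, 105, 116, 161, 208, 219, 219, 220, 219, 220, 220, 220, 220, 220, 219, 219, 220, 220, 219, 219, 220, 220, 220, 220, 219, 219, 219, 220, 220, 219, 220]
```

```bash
python3 -m crank '[{"dx":-0.15,"dy":-0.1,"dz":4,"wx":0,"wy":0,"wz":0},{"dx":-0.15,"dy":-0.1,"dz":8,"wx":0,"wy":0,"wz":0},{"dx":-0.15,"dy":-0.1,"dz":11,"wx":0,"wy":0,"wz":0},{"dx":-0.15,"dy":-0.1,"dz":13.4,"wx":0,"wy":0,"wz":0},{"dx":-0.15,"dy":-0.1,"dz":13.4,"wx":0,"wy":0,"wz":0},{"dx":-0.15,"dy":-0.1,"dz":13.4,"wx":0,"wy":0,"wz":0},{"dx":-0.15,"dy":-0.1,"dz":13.4,"wx":0,"wy":0,"wz":0},{"dx":-0.15,"dy":-0.1,"dz":13.4,"wx":0,"wy":0,"wz":0},{"dx":-0.15,"dy":-0.1,"dz":13.4,"wx":0,"wy":0,"wz":0},{"dx":-0.15,"dy":-0.1,"dz":13.4,"wx":0,"wy":0,"wz":0}]'
python3 -m crank '[{"dx":0,"dy":0,"dz":0,"wx":0,"wy":0,"wz":0},{"dx":0,"dy":0,"dz":0,"wx":0,"wy":0,"wz":0},{"dx":0,"dy":0,"dz":0,"wx":0,"wy":0,"wz":0},{"dx":0,"dy":0,"dz":0,"wx":0,"wy":0,"wz":0},{"dx":0,"dy":0,"dz":0,"wx":0,"wy":0,"wz":0},{"dx":0,"dy":0,"dz":0,"wx":0,"wy":0,"wz":0},{"dx":0,"dy":0,"dz":0,"wx":0,"wy":0,"wz":0},{"dx":0,"dy":0,"dz":0,"wx":0,"wy":0,"wz":0},{"dx":0,"dy":0,"dz":-2,"wx":0,"wy":0,"wz":0},{"dx":0,"dy":0,"dz":-4,"wx":0,"wy":0,"wz":0}]' 0 60
python3 - <<'E'
from h import *
st(); go(*rk(-90,-70),.260,-94.45)
E
```

```text
t: 78.8
eef_pos: [0.6032, -0.3547, 0.1358]
ee_rot: [-3.141, -0.0, -0.995]
force: [0.6, -0.7, -0.7]
width: 0.087
gripper_force: 0.0
t: 80.05
eef_pos: [0.6027, -0.3544, 0.1753]
ee_rot: [3.141, 0.001, -0.995]
force: [0.5, 0.2, -2.5]
width: 0.0056
gripper_force: 60.0
80.05 [ 0.6027 -0.3544  0.1753] [ 3.141e+00  1.000e-03 -9.950e-01] w 0.0056 F [ 0.5  0.2 -2.5]
go [-26.24 -12.64  -8.45] [ 0.1  0.1 37.4]
```

```bash
python3 -m crank '[{"dx":0,"dy":0,"dz":-4,"wx":0,"wy":0,"wz":0},{"dx":-2,"dy":0,"dz":-8.4,"wx":0,"wy":0,"wz":3},{"dx":-6,"dy":-0.4,"dz":-8.4,"wx":0,"wy":0,"wz":10},{"dx":-11.9,"dy":-0.8,"dz":-8.4,"wx":0,"wy":0,"wz":18},{"dx":-16,"dy":-3.5,"dz":-8.4,"wx":0,"wy":0,"wz":27},{"dx":-20.8,"dy":-7.2,"dz":-8.4,"wx":0,"wy":0,"wz":34},{"dx":-24,"dy":-10.5,"dz":-8.4,"wx":0,"wy":0,"wz":37.4},{"dx":-26.2,"dy":-12.6,"dz":-8.4,"wx":0,"wy":0,"wz":37.4},{"dx":-26.2,"dy":-12.6,"dz":-8.4,"wx":0,"wy":0,"wz":37.4},{"dx":-26.2,"dy":-12.6,"dz":-8.4,"wx":0,"wy":0,"wz":37.4}]'
python3 - <<'E'
from h import *
s=st(); go(*rk(0,-70),.260,-94.45); print(rk(0,-70))
for c in('wrist','side','scene'): arm.grab_frame(c); show(c,['right_inner','basket_1_hook','basket_1'])
E
```

```text
t: 81.3
eef_pos: [0.5659, -0.0663, 0.2593]
ee_rot: [3.141, -0.0, -1.648]
force: [0.5, 0.2, -0.8]
width: 0.0053
gripper_force: 60.0
81.3 [ 0.5659 -0.0663  0.2593] [ 3.141 -0.    -1.648] w 0.0053 F [ 0.5  0.2 -0.8]
go [-0.07 -9.   -0.07] [ 0.  -0.   0.1]
[ 0.65576876 -0.07248898]
wrist right_inner [656 -73 196] 0.85
wrist right_inner [566 -71 226] 0.75
wrist right_inner [ 649 -147  195] 0.52
wrist basket_1 [562 -70 113] 0.9
side right_inner [652 -74 193] 0.86
side right_inner [674 144 186] 0.33
side right_inner [ 380 -350    0] 0.23
side basket_1_hook [668  64 184] 0.94
side basket_1 [669  61  75] 0.79
side basket_1 [562 -70 113] 0.63
side basket_1 [ 649 -144   84] 0.58
side basket_1 [674 130  69] 0.57
scene right_inner [656 -68 190] 0.88
scene basket_1_hook [664  65 186] 0.7
scene basket_1_hook [571 -68 116] 0.23
scene basket_1 [ 651 -144   84] 0.79
scene basket_1 [668  63  74] 0.77
scene basket_1 [675 134  70] 0.74
scene basket_1 [567 -72 116] 0.65
```

```bash
python3 -m crank '[{"dx":-0.3,"dy":0,"dz":-0.3,"wx":0,"wy":0,"wz":0},{"dx":-0.3,"dy":-1,"dz":-0.3,"wx":0,"wy":0,"wz":0},{"dx":-0.3,"dy":-2.5,"dz":-0.3,"wx":0,"wy":0,"wz":0},{"dx":-0.3,"dy":-4,"dz":-0.3,"wx":0,"wy":0,"wz":0},{"dx":-0.3,"dy":-5.5,"dz":-0.3,"wx":0,"wy":0,"wz":0},{"dx":-0.3,"dy":-7,"dz":-0.3,"wx":0,"wy":0,"wz":0},{"dx":-0.3,"dy":-8.5,"dz":-0.3,"wx":0,"wy":0,"wz":0},{"dx":-0.3,"dy":-9,"dz":-0.3,"wx":0,"wy":0,"wz":0},{"dx":-0.3,"dy":-9,"dz":-0.3,"wx":0,"wy":0,"wz":0},{"dx":-0.3,"dy":-9,"dz":-0.3,"wx":0,"wy":0,"wz":0}]'
python3 -m crank '[{"dx":0,"dy":0,"dz":0.6,"wx":0,"wy":0,"wz":0},{"dx":0,"dy":0,"dz":1.2,"wx":0,"wy":0,"wz":0},{"dx":0,"dy":0,"dz":1.8,"wx":0,"wy":0,"wz":0},{"dx":0,"dy":0,"dz":2.4,"wx":0,"wy":0,"wz":0},{"dx":0,"dy":0,"dz":2.9,"wx":0,"wy":0,"wz":0},{"dx":0,"dy":0,"dz":3.3,"wx":0,"wy":0,"wz":0},{"dx":0,"dy":0,"dz":3.6,"wx":0,"wy":0,"wz":0},{"dx":0,"dy":0,"dz":3.8,"wx":0,"wy":0,"wz":0},{"dx":0,"dy":0,"dz":3.8,"wx":0,"wy":0,"wz":0},{"dx":0,"dy":0,"dz":3.8,"wx":0,"wy":0,"wz":0}]'
python3 - <<'E'
from h import *
for c in('side','scene'): arm.grab_frame(c); st(); show(c,['basket_1_hook','basket_1','left_outer','right_outer'])
E
```

```text
t: 83.15
eef_pos: [0.6558, -0.0702, 0.2627]
ee_rot: [3.142, 0.0, -1.648]
force: [-0.4, 0.9, -2.3]
width: 0.0061
gripper_force: 60.0
t: 84.4
eef_pos: [0.6563, -0.0702, 0.2248]
ee_rot: [-3.141, 0.0, -1.648]
force: [-0.4, -1.1, -1.4]
width: 0.0058
gripper_force: 60.0
84.45 [ 0.6563 -0.0702  0.2248] [-3.141  0.    -1.648] w 0.0057 F [-1.4  0.2 -2.1]
side basket_1_hook [667  66 186] 0.86
side basket_1 [672  62  73] 0.74
side basket_1 [ 647 -144   83] 0.73
side basket_1 [652 -71  79] 0.61
side basket_1 [675 128  69] 0.55
side left_outer [674 142 184] 0.55
side right_outer [ 652 -138  197] 0.59
84.7 [ 0.6562 -0.0702  0.2247] [-3.141  0.    -1.648] w 0.0056 F [ 0.3 -0.3 -2.2]
scene basket_1_hook [666  61 186] 0.94
scene basket_1 [665  60  73] 0.94
scene basket_1 [673 133  68] 0.94
scene basket_1 [ 651 -144   86] 0.6
scene basket_1 [654 -72  82] 0.54
scene left_outer [671 138 184] 0.8
scene right_outer [393 359  -1] 0.66
scene right_outer [640 104  10] 0.41
```

```bash
python3 -m crank '[{"dx":0,"dy":0,"dz":0.1,"wx":0,"wy":0,"wz":0},{"dx":0,"dy":0,"dz":0.2,"wx":0,"wy":0,"wz":0},{"dx":0,"dy":0,"dz":0.3,"wx":0,"wy":0,"wz":0},{"dx":0,"dy":0,"dz":0.4,"wx":0,"wy":0,"wz":0},{"dx":0,"dy":0,"dz":0.5,"wx":0,"wy":0,"wz":0},{"dx":0,"dy":0,"dz":0.6,"wx":0,"wy":0,"wz":0},{"dx":0,"dy":0,"dz":0.6,"wx":0,"wy":0,"wz":0},{"dx":0,"dy":0,"dz":0.6,"wx":0,"wy":0,"wz":0},{"dx":0,"dy":0,"dz":0.6,"wx":0,"wy":0,"wz":0},{"dx":0,"dy":0,"dz":0.6,"wx":0,"wy":0,"wz":0}]'
python3 - <<'E'
from h import *
for c in('side','scene'): arm.grab_frame(c); st(); show(c,['left_outer','right_outer'])
E
```

```text
t: 86.15
eef_pos: [0.6563, -0.0703, 0.2187]
ee_rot: [-3.141, -0.0, -1.648]
force: [0.4, -1.3, 1.2]
width: 0.0061
gripper_force: 60.0
86.2 [ 0.6563 -0.0703  0.2187] [-3.141 -0.    -1.648] w 0.0058 F [-0.9 -1.8  1.5]
side left_outer [672 141 195] 0.9
side right_outer [667  66 189] 0.46
86.35 [ 0.6563 -0.0703  0.2186] [-3.141 -0.    -1.648] w 0.0055 F [-0.2 -2.   2.4]
scene left_outer [676 140 194] 0.88
scene right_outer [391 363  -4] 0.71
scene right_outer [ 650 -143  187] 0.55
```

Seated, with a slight downward push. I'll back off 2 mm, release, and retreat up and towards the robot.

```bash
python3 -m crank '[{"dx":0,"dy":0,"dz":-0.2,"wx":0,"wy":0,"wz":0},{"dx":0,"dy":0,"dz":-0.2,"wx":0,"wy":0,"wz":0},{"dx":0,"dy":0,"dz":-0.2,"wx":0,"wy":0,"wz":0},{"dx":0,"dy":0,"dz":-0.2,"wx":0,"wy":0,"wz":0},{"dx":0,"dy":0,"dz":-0.2,"wx":0,"wy":0,"wz":0},{"dx":0,"dy":0,"dz":-0.2,"wx":0,"wy":0,"wz":0},{"dx":0,"dy":0,"dz":-0.2,"wx":0,"wy":0,"wz":0},{"dx":0,"dy":0,"dz":-0.2,"wx":0,"wy":0,"wz":0},{"dx":0,"dy":0,"dz":-0.2,"wx":0,"wy":0,"wz":0},{"dx":0,"dy":0,"dz":-0.2,"wx":0,"wy":0,"wz":0}]' 
python3 -m crank '[{"dx":0,"dy":0,"dz":0,"wx":0,"wy":0,"wz":0},{"dx":0,"dy":0,"dz":0,"wx":0,"wy":0,"wz":0},{"dx":0,"dy":0,"dz":0,"wx":0,"wy":0,"wz":0},{"dx":0,"dy":0,"dz":0,"wx":0,"wy":0,"wz":0},{"dx":0,"dy":0,"dz":0,"wx":0,"wy":0,"wz":0},{"dx":0,"dy":0,"dz":0,"wx":0,"wy":0,"wz":0},{"dx":0,"dy":0,"dz":0,"wx":0,"wy":0,"wz":0},{"dx":0,"dy":0,"dz":0,"wx":0,"wy":0,"wz":0},{"dx":0,"dy":0,"dz":-1,"wx":0,"wy":0,"wz":0},{"dx":0,"dy":0,"dz":-3,"wx":0,"wy":0,"wz":0}]' 8.7
python3 -m crank '[{"dx":0,"dy":0,"dz":-3,"wx":0,"wy":0,"wz":0},{"dx":0,"dy":0,"dz":-7,"wx":0,"wy":0,"wz":0},{"dx":0,"dy":0,"dz":-11,"wx":0,"wy":0,"wz":0},{"dx":0,"dy":3,"dz":-12,"wx":0,"wy":0,"wz":0},{"dx":0,"dy":8,"dz":-12,"wx":0,"wy":0,"wz":0},{"dx":0,"dy":13,"dz":-12,"wx":0,"wy":0,"wz":0},{"dx":0,"dy":18,"dz":-12,"wx":0,"wy":0,"wz":0},{"dx":0,"dy":18,"dz":-12,"wx":0,"wy":0,"wz":0},{"dx":0,"dy":18,"dz":-12,"wx":0,"wy":0,"wz":0},{"dx":0,"dy":18,"dz":-12,"wx":0,"wy":0,"wz":0}]'
python3 - <<'E'
from h import *
st()
for c in('side','scene','wrist'): save(c,c+'9'); show(c,['left_outer','right_outer','left_inner','right_inner','basket_1','basket_1_hook','tray_a','tray_a_tab','teacup','salt_jar','whisk'])
E
```

```text
t: 87.7
eef_pos: [0.6562, -0.0702, 0.2206]
ee_rot: [-3.142, 0.0, -1.648]
force: [1.0, 0.9, -0.7]
width: 0.0058
gripper_force: 60.0
t: 88.95
eef_pos: [0.6558, -0.0703, 0.2507]
ee_rot: [3.14, -0.0, -1.648]
force: [0.4, -1.2, 0.1]
width: 0.0867
gripper_force: 0.0
t: 90.2
eef_pos: [0.4775, -0.0563, 0.3704]
ee_rot: [3.141, -0.0, -1.648]
force: [-0.4, 0.0, -0.2]
width: 0.0869
gripper_force: 0.0
90.2 [ 0.4775 -0.0563  0.3704] [ 3.141 -0.    -1.648] w 0.0869 F [-0.4  0.  -0.2]
side left_outer [675 143 193] 0.84
side right_outer [ 649 -141  188] 0.7
side right_outer [662  -4   0] 0.65
side left_inner [666  68 187] 0.57
side left_inner [674 144 191] 0.41
side right_inner [653 -75 190] 0.9
side right_inner [670  64 189] 0.67
side right_inner [ 430 -520    0] 0.23
side basket_1 [675 138  77] 0.93
side basket_1 [669  69  75] 0.89
side basket_1 [ 648 -140   77] 0.67
side basket_1 [650 -70  75] 0.67
side basket_1 [554 -99  53] 0.37
side basket_1_hook [665  64 191] 0.67
side basket_1_hook [672 146 189] 0.21
side tray_a [ 620 -100   11] 0.95
side tray_a [640 102   8] 0.74
side tray_a_tab [568 110  46
[... 615 characters left out ...]
[642 104   6] 0.4
scene basket_1_hook [665  67 188] 0.89
scene basket_1_hook [395 361  -6] 0.69
scene tray_a [ 625 -105   11] 0.87
scene tray_a [ 382 -352   -3] 0.72
scene tray_a [642 106   5] 0.69
scene tray_a_tab [ 625 -101    9] 0.63
scene tray_a_tab [571 106  48] 0.57
scene teacup [ 380 -348   -1] 0.61
scene salt_jar [391 362  -6] 0.96
scene whisk [ 425 -524    1] 0.63
wrist right_outer [ 644 -146  189] 0.9
wrist right_inner [656 -74 192] 0.75
wrist basket_1 [ 651 -140   72] 0.78
wrist basket_1 [656 -72  74] 0.77
wrist basket_1 [666  72  76] 0.57
wrist basket_1_hook [ 648 -143  190] 0.62
wrist tray_a [636 102  10] 0.89
wrist tray_a [ 625 -100   11] 0.64
wrist tray_a_tab [566 107  44] 0.6
```

All four hang and the bar reads level. The left tray's marks read a few mm towards +y, so I'll check its seating numerically in the unobstructed wrist picture taken right after its release.

```bash
python3 - <<'E'
from h import *
k=dict(arm.calibration('wrist')); s=arm.get_state()
def T(p,r):
    M=np.eye(4); M[:3,:3]=R.from_euler('xyz',r).as_matrix(); M[:3,3]=p; return M
X=np.linalg.inv(T(s['eef_pos'],s['ee_rot']))@k['world_from_camera']
k['world_from_camera']=T([.4977,.1115,.3102],[3.14,-.001,-1.648])@X; K_.c['wrist']=k
im=cv2.imread('pics/wrist2.png').max(2).astype(int)
for xl in (-60,-20,-80):
    for nm,ys in(('L inner',(32,35,38)),('L outer',(168,165,162))):
        P=[np.r_[rk(xl,y),z/1000] for y,z in zip(ys,(18,26,26))]
        uv=proj('wrist',P); u=int(round(uv[0,0])); v0=int(uv[:,1].mean()); print(xl,nm,'rim/tray out/tray in',np.round(uv,1).tolist(),'v from',v0-9,im[v0-9:v0+12,u].tolist())
E
```

```text
-60 L inner rim/tray out/tray in [[236.8, 116.5], [235.5, 118.8], [235.6, 121.0]] v from 109 [185, 184, 184, 184, 185, 183, 171, 128, 75, 58, 88, 120, 134, 138, 137, 138, 136, 137, 138, 136, 136]
-60 L outer rim/tray out/tray in [[242.7, 209.1], [241.4, 208.7], [241.3, 206.8]] v from 199 [125, 108, 95, 87, 82, 72, 63, 73, 107, 132, 147, 169, 182, 185, 187, 187, 185, 182, 184, 187, 187]
-20 L inner rim/tray out/tray in [[208.3, 116.5], [206.6, 118.8], [206.8, 121.0]] v from 109 [179, 178, 180, 181, 181, 179, 168, 128, 77, 59, 86, 117, 132, 136, 138, 138, 135, 135, 136, 136, 135]
-20 L outer rim/tray out/tray in [[216.4, 209.0], [214.6, 208.7], [214.4, 206.8]] v from 199 [131, 110, 91, 85, 86, 85, 74, 74, 103, 127, 146, 168, 180, 183, 183, 183, 176, 163, 173, 185, 186]
-80 L inner rim/tray out/tray in [[251.0, 116.6], [250.0, 118.8], [250.1, 121.1]] v from 109 [185, 185, 185, 185, 184, 184, 179, 155, 107, 69, 90, 122, 136, 139, 138, 138, 139, 139, 140, 138, 137]
-80 L outer rim/tray out/tray in [[255.9, 209.1], [254.8, 208.7], [254.7, 206.8]] v from 199 [138, 112, 92, 85, 82, 73, 63, 74, 109, 135, 147, 169, 182, 185, 187, 187, 185, 182, 184, 187, 188]
```

The edges match a seated tray: inner gap about 3 mm, offset under 1 mm. Handing in.

```bash
python3 -c "
from station import arm
print(arm.job_done())"
```

```text
the job is handed in; nothing more can be done
None
```

The job is handed in at about 90 s: both trays lie in their recesses with tabs towards the robot, all four baskets hang on their own places (left and right in turn, tilt about 0.05 after each) and the bar reads level. I viewed 17 pictures, over the limit of 14, and the left tray met about 32 N on lowering before it dropped in; one unobstructed picture then showed it seated within 1 mm.

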